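# Set up the soap rack on the shop table

### The arm

A 7-joint arm with a two-finger parallel gripper is mounted at the origin on a cart in front of the work surface, level with it; the furniture and walls round the work are solid. World frame = base frame: x ahead of the robot, y to its left, z up, the work surface at z = 0. Lengths are in m, angles in rad, forces in N, time in s.
With the tool pointing down it reaches from about 0.4 to 0.9 m from the base axis. Payload 5.6 kg.
Tool frame: the origin (TCP) lies at the very end of the fingers, on their centre line; the grasp point (between the pads) lies 19 mm behind it; z points along the fingers, y is the direction in which the jaws open and shut (so a half turn about z gives the same grasp; the last joint's range is limited). The gripper opens to 92 mm and grips with 3 to 60 N. Pads are 20 mm wide; open, the fingers measure 128 mm over their backs; the gripper's body (75 mm by 189 mm) begins 69 mm behind the grasp point.
Start: joints at [-1.164, 0.468, -0.012, 1.603, 0.006, 1.071, -0.056], TCP at [0.283, 0.585, 0.215] pointing down, gripper open.
Joint ranges: [-2.53, 2.53], [-0.31, 2.02], [-1.57, 1.55], [0.28, 2.44], [-1.29, 4.43], [0.15, 1.84], [-2.92, 2.92]. Speed limits (rad/s): [2.57, 2.57, 3.14, 3.14, 3.14, 3.14, 3.14].

### API

Orientations are given as a unit quaternion [w, x, y, z].
In Python, from bench import arm gives the robot as it stands. The module is installed in compiled form; this text tells all that it offers.
- The arm moves only by the tool carry_out, never from a script. Its argument "motion" is a list of rows, each a list of 4 numbers: the shift along the tool's x, y, z in cm, then the turn about the tool's z in rad. In form: [[tx, ty, tz, turn], ...]. A call has 1 to 12 rows; each row is the pose to reach, as a shift and turn from the pose commanded when the call began, along the tool's axes at that moment; what a row does not reach only later rows make up. A row lasts 1/12 s, in which the tool goes at most 41.7 mm and 7.16 degrees, less where a joint would pass 70% of its speed; a pose out of reach is approached as far as the arm can. A call with a gripper value outside its range is refused whole. "hand" is the gripper's target within -1 to 1 (shut at 1, half-way at 0, fully open at -1), set as the call begins (left out, the last holds). The fingers move at their own pace and stop on an object; "force" is the grip in N (left out, the last holds). Time passes only in rows, so rows that repeat a pose let the fingers close. It gives the time, the measured TCP pose, the force and the opening at its end, in the units of the state.
- arm.sense(): the state, without advancing time (a new reading comes with each control period).
- arm.grab_frame(name): name is "scene" or "side" or "wrist"; returns a dict with "pixels" (480x640x3 uint8, red, green, blue), "vertical_fov" (degrees; the focal length in pixels is half the picture's height over the tangent of half this angle, whatever the lens; pixels are square), "cx", "cy" (the principal point, pixels), "rvec" (rotation vector, rad) and "tvec" (3), from world to camera coordinates, as OpenCV has them; the wrist camera has in their place "mount" (4x4, takes a point from camera to tool coordinates, whose origin is the TCP and whose axes are the flange's). Camera axes: x right, y down, z forward; pixel columns grow to the right and rows downward; lengths in m; the calibration is good to about 2 mm. A picture is of the moment at which its call begins: read the wrist's pose just before it. There is no depth.
- arm.job_done(): hands the job in, once; it reports no verdict.
The state is a dict: "clock": time; "joint_pos": joint angles; "joint_velocities": joint speeds; "joint_efforts": joint torques, N m; "position": TCP position; "tool_rot": TCP orientation; "force": force on the tool from outside, world axes, zero at the start; "ft_torque": the same for the moment, N m; "opening": finger opening in m.
Only numpy, scipy, OpenCV 4.12 (cv2) and the standard library are available. Lean on these libraries where they do the work, as an engineer would, in place of code of your own. Each camera call takes 0.05 s, during which the arm holds its last target.

### The job

Set up the soap display: take the dark votive pot out of the bay, then push the still empty wooden rack back along the table until it stands flush against the stop rail between the cheeks. After that lay every bar of soap flat and lengthwise in front of a pocket of its own and slide it in under the overhanging board until it is fully home at the back; last of all stand the votive upright on the rack's top board. Slide the rack rather than lifting it, and leave the white house and the black hare alone.

Things in the scene. Friction and masses are not known exactly. Their poses are not given: they have to be found in the camera images.
- rack: loose soap rack of pale wood, 115 deep (x) x 254 wide (y) x 57 high, 0.5 to 0.8 kg, too wide to grasp; it slides when pushed on its front edge. Origin: centre of its underside; +x front to back, +y left seen from the front. Base board 16 thick; three pockets side by side on its back part, open to the front (-x), under one top board
- rack_front (a point): middle of the rack's front edge, 57.5 before its origin, 8 up: the edge face is 16 high, a place to push. Behind it the base board lies open for 45, then the overhang begins; axes as the rack's
- rack_lip (a point): middle of the front lower edge of the overhanging top board, 12.5 before the rack's origin, 47 above the table, 31 above the base board (5 over a soap bar); board 10 thick, it reaches back to the rack's rear; axes as the rack's
- rack_back (a point): middle of the rack's rear face, 57.5 behind the rack's origin, 8 above its underside; axes as the rack's
- rack_top (a point): middle of the rack's top board, on its upper face (57 above the table, 70 x 254); axes as the rack's
- rail: dark wooden stop rail fixed to the table, 346 long (y), 24 high, 22 thick; at each end a cheek 40 long, 16 thick, 24 high stands forward, forming a bay 314 wide, open to the front. Origin: middle of the rail's front face, at the table; +x points from the bay into the rail, +y along it
- votive_mid (a point): small dark grey round votive pot, 60 diameter, 44 high, loose; the point is its centre, 22 above its foot; z up. It starts in the bay between rack and rail. The bare table behind the card stand (x about 0.65, y about 0.07 in the base frame, between rack and soaps) is free for setting it aside.
- card_stand: fixed wooden card display stand in the middle of the table near the robot, 316 wide (y), about 120 deep (x), 180 high at its three back panels, turned about 10 degrees; origin at the centre of its foot. An obstacle: carry over it or round it, and keep the gripper's body clear of it
- house: bystander: white ceramic house, 45 x 52 x 110, loose; origin at the centre of its underside
- hare: bystander: black hare figurine, 36 x 50 x 102, loose; origin at the centre of its underside
- pocket_0 (a point): the left (+y) pocket of the rack: the centre of a bar fully home (end at the back wall, length along the rack's x); 10 before the rack's origin, 29 above the table. Pocket 54 wide, 42 deep from the lip, walls with round noses, pockets 88 apart. Outer 37 of a home bar stand free before the overhang.
- pocket_1 (a point): the middle pocket of the rack: the centre of a bar fully home (end at the back wall, length along the rack's x); 10 before the rack's origin, 29 above the table. Pocket 54 wide, 42 deep from the lip, walls with round noses, pockets 88 apart. Outer 37 of a home bar stand free before the overhang.
- pocket_2 (a point): the right (-y) pocket of the rack: the centre of a bar fully home (end at the back wall, length along the rack's x); 10 before the rack's origin, 29 above the table. Pocket 54 wide, 42 deep from the lip, walls with round noses, pockets 88 apart. Outer 37 of a home bar stand free before the overhang.
- soap_a_mid (a point): bar of soap, 47 wide (x) x 79 long (y) x 26 thick, 0.1 kg, lying flat; the point is its centre, 13 above its underside, y along its length, z up; None also if this bar is absent
- soap_b_mid (a point): bar of soap, 47 wide (x) x 79 long (y) x 26 thick, 0.1 kg, lying flat; the point is its centre, 13 above its underside, y along its length, z up; None also if this bar is absent
- soap_c_mid (a point): bar of soap, 47 wide (x) x 79 long (y) x 26 thick, 0.1 kg, lying flat; the point is its centre, 13 above its underside, y along its length, z up; None also if this bar is absent
There are look-alikes about, which are no part of the job. What is shaped like the part that bears soap_c_mid but purple or yellow is not meant.

How it is judged:
On the way, in this order (a step that is already met when the one before it is completed fails the run):
1. the rack, still empty, is pushed home: its back flush on the rail (within 7 mm), between the cheeks (x of rack_back in the frame of rail above -0.007 m and y of rack_back in the frame of rail between -0.036 and 0.036 m and angle between the x axis of rack and the x axis of rail, either way round below 0.06 rad and height (world z) of each of soap_a_mid, soap_b_mid, soap_c_mid below 0.022 m), for 0.2 s.
2. every soap bar lies fully home in a pocket (((x of soap_a_mid in the frame of pocket_0 between -0.007 and 0.007 m and y of soap_a_mid in the frame of pocket_0 between -0.01 and 0.01 m and z of soap_a_mid in the frame of pocket_0 between -0.006 and 0.006 m) or (x of soap_a_mid in the frame of pocket_1 between -0.007 and 0.007 m and y of soap_a_mid in the frame of pocket_1 between -0.01 and 0.01 m and z of soap_a_mid in the frame of pocket_1 between -0.006 and 0.006 m) or (x of soap_a_mid in the frame of pocket_2 between -0.007 and 0.007 m and y of soap_a_mid in the frame of pocket_2 between -0.01 and 0.01 m and z of soap_a_mid in the frame of pocket_2 between -0.006 and 0.006 m)) and angle between the y axis of each of soap_a_mid, soap_b_mid, soap_c_mid and the x axis of rack, either way round below 0.15 rad and ((x of soap_b_mid in the frame of pocket_0 between -0.007 and 0.007 m and y of soap_b_mid in the frame of pocket_0 between -0.01 and 0.01 m and z of soap_b_mid in the frame of pocket_0 between -0.006 and 0.006 m) or (x of soap_b_mid in the frame of pocket_1 between -0.007 and 0.007 m and y of soap_b_mid in the frame of pocket_1 between -0.01 and 0.01 m and z of soap_b_mid in the frame of pocket_1 between -0.006 and 0.006 m) or (x of soap_b_mid in the frame of pocket_2 between -0.007 and 0.007 m and y of soap_b_mid in the frame of pocket_2 between -0.01 and 0.01 m and z of soap_b_mid in the frame of pocket_2 between -0.006 and 0.006 m)) and ((x of soap_c_mid in the frame of pocket_0 between -0.007 and 0.007 m and y of soap_c_mid in the frame of pocket_0 between -0.01 and 0.01 m and z of soap_c_mid in the frame of pocket_0 between -0.006 and 0.006 m) or (x of soap_c_mid in the frame of pocket_1 between -0.007 and 0.007 m and y of soap_c_mid in the frame of pocket_1 between -0.01 and 0.01 m and z of soap_c_mid in the frame of pocket_1 between -0.006 and 0.006 m) or (x of soap_c_mid in the frame of pocket_2 between -0.007 and 0.007 m and y of soap_c_mid in the frame of pocket_2 between -0.01 and 0.01 m and z of soap_c_mid in the frame of pocket_2 between -0.006 and 0.006 m))), for 0.2 s.
3. the votive stands on the top board (x of votive_mid in the frame of rack_top between -0.03 and 0.03 m and y of votive_mid in the frame of rack_top between -0.12 and 0.12 m and z of votive_mid in the frame of rack_top between 0.016 and 0.028 m and angle between votive_mid's own z axis and vertical below 0.15 rad), for 0.2 s.
At the end, for the whole second after the job is handed in: The rack's back lies within 7 mm of the rail, parallel to it within 0.06 rad and between its cheeks; every soap bar lies flat in a pocket, within 7 mm of fully home, 10 mm sideways and 0.15 rad; the votive stands upright (0.15 rad) on the top board; all at rest and released (all of step 2 and all of step 3 and x of rack_back in the frame of rail above -0.007 m and y of rack_back in the frame of rail between -0.036 and 0.036 m and angle between the x axis of rack and the x axis of rail, either way round below 0.06 rad and linear speed of each of soap_a, soap_b, soap_c, rack, votive below 0.02 m/s); the robot touches nothing.
It fails at once if a bystander (house, hare) is moved more than 3 cm (distance of any of house, hare from where it was at the start of the episode above 0.03 m).
It fails at once if the rack is lifted or tipped (height (world z) of rack above 0.025 m or angle between rack's own z axis and vertical above 0.2 rad).
Of soap_a, soap_b, soap_c only 2 to 3 are there at a start; the rules pass over those that are not, and their reading is None.
At some moment in a run one of soap_a, soap_b, soap_c may be knocked a few centimetres aside while the robot is not near it.
Once in a run the grip may slacken for a moment while it holds something.
It also fails if it takes over 210 s, if anything falls off the work surface, if the arm or the gripper's body presses on something with over 40 N, if the wrist force passes 120 N, or if a joint passes its speed limit or range.

## Working session

There is one attempt and no reset: what is moved stays moved. The work goes in short steps, Python scripts to look and compute and a tool call to move; the robot and the scene stay as the last step left them, time stands still between calls to the robot, and variables do not carry over. Pictures are saved under pics/ and viewed, and the job is handed in when it is done.

Besides the shell and the picture viewer there is one more tool, called after "Call:" as name(argument=value, ...) on one line, values as JSON. carry_out: Moves the arm, as the interface text tells. Its arguments: {"type":"object","properties":{"motion":{"type":"array"},"hand":{"type":"number"},"force":{"type":"number"}},"required":["motion"]}

```bash
mkdir -p pics; ls; python3 - <<'E'
from bench import arm
import cv2
print(arm.sense())
for n in ["scene","side","wrist"]:
    f=arm.grab_frame(n); cv2.imwrite(f"pics/{n}0.png",f["pixels"][:,:,::-1]); print({k:v for k,v in f.items() if k!="pixels"})
E
```

```text
pics
{'clock': 0.0, 'joint_pos': array([-1.16400301,  0.46840482, -0.01160867,  1.60358587,  0.0060181 ,
        1.07138722, -0.05633415]), 'joint_velocities': array([-0.00034538, -0.00105553, -0.00217596, -0.0030319 , -0.00094454,
        0.00147079, -0.00093546]), 'joint_efforts': array([-1.75141981e-04, -5.20560730e+01, -1.24718694e-02, -2.43751645e+01,
       -5.66142204e-02,  1.71242229e-02,  1.61540365e-04]), 'position': array([0.28242531, 0.58480999, 0.21363804]), 'tool_rot': array([-1.28529259e-04,  2.23046683e-01,  9.74807371e-01, -8.66005397e-04]), 'force': array([ 0.71133456, -0.09278143, -0.74890342]), 'ft_torque': array([-0.00718294, -0.0187509 , -0.04374621]), 'opening': 0.09180915859037189}
{'vertical_fov': 51.63899303029188, 'cx': 320.006351565312, 'cy': 234.2462889498376, 'rvec': array([ 2.39312245, -0.49629284,  0.18360159]), 'tvec': array([-0.45333557,  0.21169712,  1.25459695])}
{'vertical_fov': 42.98833736356216, 'cx': 328.0594238545416, 'cy': 238.15508112914273, 'rvec': array([ 0.02796454,  2.96026081, -1.0398767 ]), 'tvec': array([0.51620407, 0.03022045, 1.47049394])}
{'vertical_fov': 63.380263638177915, 'cx': 314.3800533723128, 'cy': 244.35939053858476, 'mount': array([[ 8.02440996e-04, -9.59160077e-01, -2.82862692e-01,
         7.95210429e-02],
       [ 9.99999660e-01,  8.23129128e-04,  4.57045982e-05,
         9.58782030e-04],
       [ 1.88994495e-04, -2.82862633e-01,  9.59160412e-01,
        -1.69885786e-01],
       [ 0.00000000e+00,  0.00000000e+00,  0.00000000e+00,
         1.00000000e+00]])}
```

View pics/scene0.png

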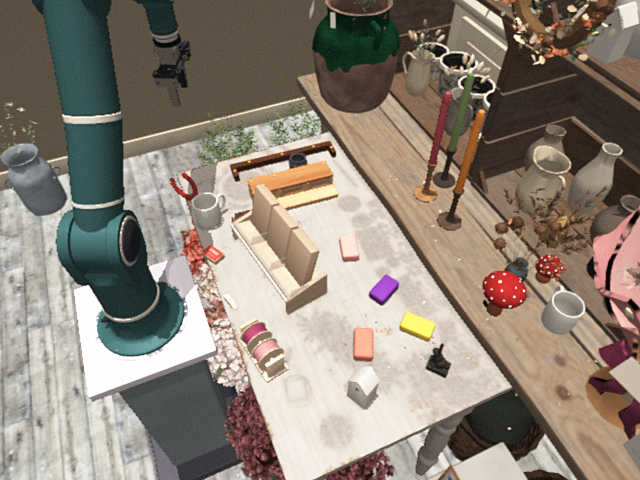

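View pics/side0.png

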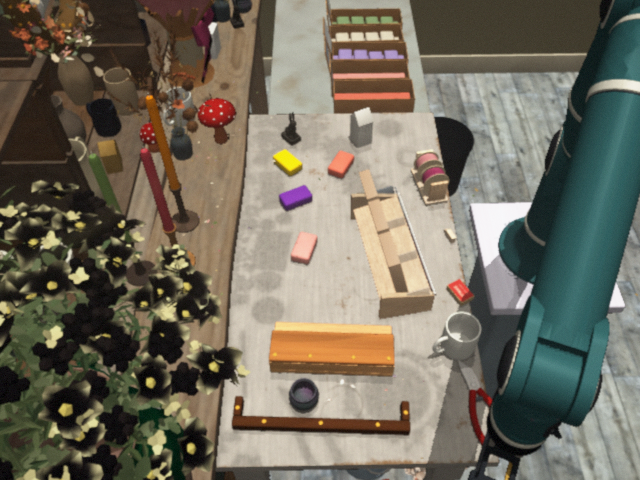

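View pics/wrist0.png

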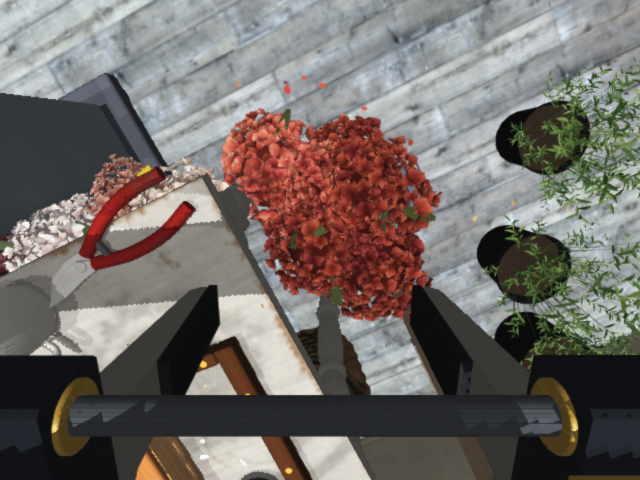

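The scene shows the rack, rail, votive, card stand, two candidate soaps (pink and red), the purple and yellow decoys, and the house and hare. I'll zoom in for pixel picks.

```bash
cat > h.py <<'E'
from bench import arm
import cv2, numpy as np
from scipy.spatial.transform import Rotation as R
def K(f):
    fl=240/np.tan(np.radians(f["vertical_fov"])/2)
    return np.array([[fl,0,f["cx"]],[0,fl,f["cy"]],[0,0,1]])
def Rm(q): return R.from_quat([q[1],q[2],q[3],q[0]]).as_matrix()
def ext(f,s=None):
    if "mount" in f:
        T=np.eye(4);T[:3,:3]=Rm(s["tool_rot"]);T[:3,3]=s["position"]
        E=np.linalg.inv(T@f["mount"]); return E[:3,:3],E[:3,3]
    return R.from_rotvec(f["rvec"]).as_matrix(),np.array(f["tvec"])
def P(f,s=None):
    r,t=ext(f,s); return K(f)@np.c_[r,t]
def tri(Pa,a,Pb,b):
    X=cv2.triangulatePoints(Pa,Pb,np.array(a,float).reshape(2,1),np.array(b,float).reshape(2,1));return (X[:3]/X[3]).ravel()
def onz(Pm,uv,z):
    A=np.c_[Pm[:,0],Pm[:,1],-np.array([uv[0],uv[1],1.])]
    x=np.linalg.solve(A,-(Pm[:,2]*z+Pm[:,3]));return np.array([x[0],x[1],z])
def pix(Pm,X):
    v=Pm@np.append(X,1);return v[:2]/v[2]
def snap(n,name,crop=None,sc=1):
    s=arm.sense();f=arm.grab_frame(n)
    np.savez(f"pics/{name}.npz",P=P(f,s),im=f["pixels"])
    im=f["pixels"][:,:,::-1]
    if crop: x0,y0,x1,y1=crop;im=cv2.resize(im[y0:y1,x0:x1],None,fx=sc,fy=sc,interpolation=cv2.INTER_CUBIC)
    cv2.imwrite(f"pics/{name}.png",im);return f,s
def st():
    s=arm.sense();m=Rm(s["tool_rot"]);print("t",round(s["clock"],2),"pos",s["position"].round(4),"x",m[:,0].round(3),"y",m[:,1].round(3),"z",m[:,2].round(3),"F",s["force"].round(1),"op",round(s["opening"],4),"j",s["joint_pos"].round(2));return s
def rel(target,yaw=None):
    "shift in tool axes (cm) to world target"
    s=arm.sense();m=Rm(s["tool_rot"]);print("shift cm",(m.T@(np.array(target)-s["position"])*100).round(2))
    if yaw is not None:
        c=np.arctan2(m[1,0],m[0,0]);d=yaw-c;d=(d+np.pi)%(2*np.pi)-np.pi
        print("turn for toolx yaw",(-d).round(3))
E
python3 - <<'E'
from h import *
snap("side","sA",(220,310,440,470),3.6)
snap("scene","cA",(220,130,360,220),5.5)
E
python3 - <<'E'
from h import *
im=np.load("pics/sA.npz")["im"][:,:,::-1]; cv2.imwrite("pics/sB.png",cv2.resize(im[110:280,230:400],None,fx=3.5,fy=3.5,interpolation=cv2.INTER_CUBIC))
im=np.load("pics/cA.npz")["im"][:,:,::-1]; cv2.imwrite("pics/cB.png",cv2.resize(im[220:420,320:480],None,fx=3,fy=3,interpolation=cv2.INTER_CUBIC))
E
```

```text
(no output)
```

View pics/sA.png

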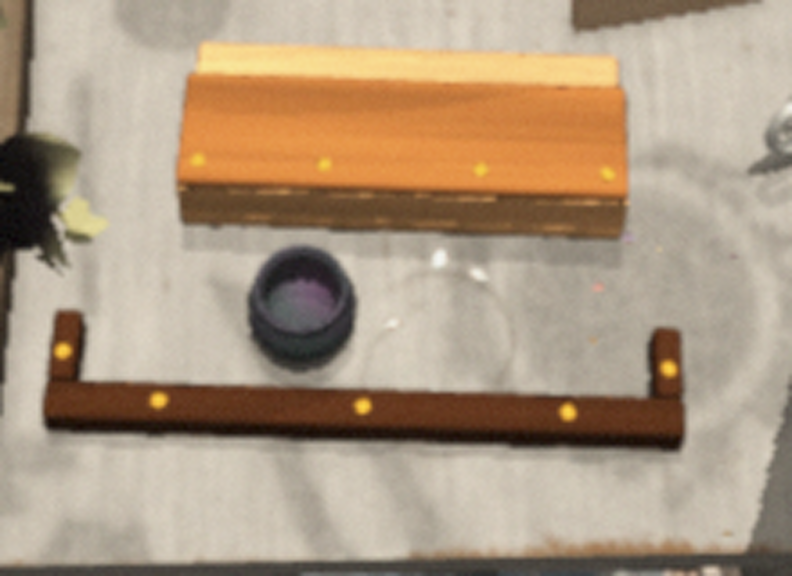

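View pics/cA.png

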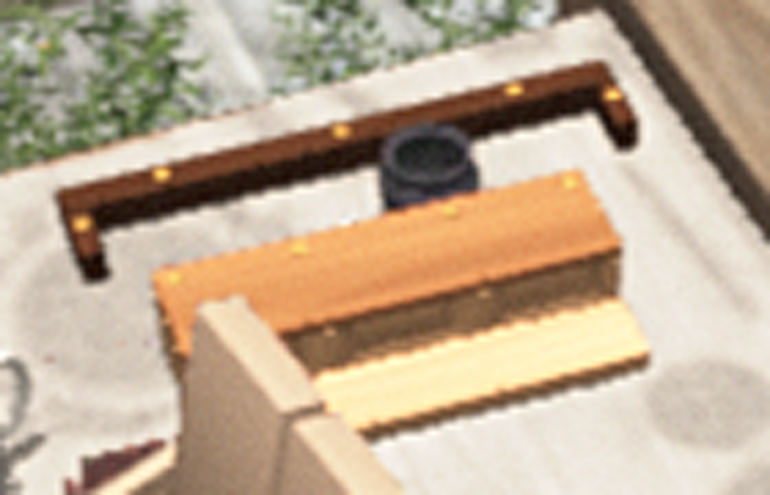

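View pics/sB.png

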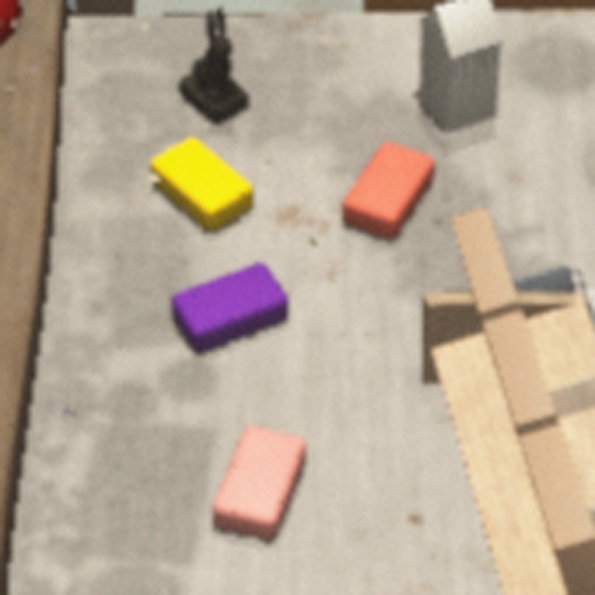

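View pics/cB.png

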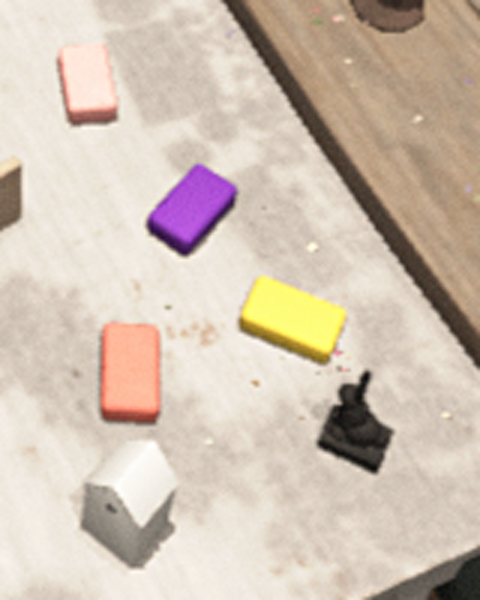

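```bash
python3 - <<'E'
from h import *
Ps=np.load("pics/sA.npz")["P"];Pc=np.load("pics/cA.npz")["P"]
S=lambda u,v,s=3.6,o=(220,310):((u+.5)/s-.5+o[0],(v+.5)/s-.5+o[1])
C=lambda u,v:S(u,v,5.5,(220,130))
SB=lambda u,v:S(u,v,3.5,(230,110)); CB=lambda u,v:S(u,v,3,(320,220))
for n,a,b in [("top rear near",S(627,193),C(153,270)),("top rear far",S(178,187),C(583,172)),("top front far",S(190,74),C(620,245)),("base front far",S(200,42),C(650,352)),
 ("rail pin mid",S(363,406),C(342,131)),("pin near",S(568,412),C(162,175)),("pin far",S(158,400),C(514,90)),("cheekpin near",S(668,369),C(82,224)),("cheekpin far",S(63,351),C(613,94)),
 ("vot rim",S(303,285),C(429,155)),
 ("pink TL",SB(252,428),CB(60,48)),("pink ctr",SB(262,465),CB(87,78)),("red ctr",SB(393,182),CB(131,366)),("hare",SB(215,100),CB(355,445)),("house top",SB(467,30),CB(133,475))]:
    print(n,tri(Ps,a,Pc,b).round(4))
for nm,pp,z in [("rail pins@24",[S(668,369),S(568,412),S(363,406),S(158,400),S(63,351)],.024),("topboard@57 RN RF FF FN",[S(627,193),S(178,187),S(190,74),S(626,90)],.057),("base front@16",[S(200,42),S(617,57)],.016),("vot@44",[S(303,285)],.044)]:
    print(nm,[onz(Ps,p,z)[:2].round(4).tolist() for p in pp])
# soap corner tops
for nm,pp,P_ in [("pinkS",[SB(252,428),SB(305,437),SB(268,532),SB(216,517)],Ps),("pinkC",[CB(60,47),CB(106,43),CB(117,113),CB(70,120)],Pc),("redS",[SB(387,143),SB(434,154),SB(393,225),SB(345,206)],Ps),("redC",[CB(104,324),CB(158,324),CB(158,413),CB(103,412)],Pc)]:
    q=np.array([onz(P_,p,.026)[:2] for p in pp]);print(nm,q.mean(0).round(4),q.round(4).tolist())
E
```

```text
top rear near [0.3914 0.3208 0.0577]
top rear far [0.6432 0.308  0.0506]
top front far [0.6374 0.2388 0.0554]
base front far [0.6361 0.1928 0.0143]
rail pin mid [0.54   0.4267 0.0242]
pin near [0.4297 0.4321 0.0239]
pin far [0.65   0.4211 0.0237]
cheekpin near [0.3738 0.4093 0.0244]
cheekpin far [0.7031 0.3928 0.0246]
vot rim [0.572  0.3652 0.0431]
pink TL [ 0.5666 -0.0073  0.0714]
pink ctr [ 0.5728 -0.0155  0.0269]
red ctr [ 0.4761 -0.2933  0.0228]
hare [ 6.148e-01 -4.144e-01 -5.000e-04]
house top [ 0.4179 -0.3981  0.0832]
rail pins@24 [[0.3727, 0.4093], [0.4287, 0.4323], [0.5387, 0.4269], [0.649, 0.4215], [0.7023, 0.3928]]
topboard@57 RN RF FF FN [[0.3901, 0.3206], [0.6403, 0.3121], [0.6365, 0.2401], [0.3851, 0.2555]]
base front@16 [[0.6352, 0.1941], [0.3833, 0.2095]]
vot@44 [[0.5707, 0.366]]
pinkS [ 0.5731 -0.005 ] [[0.5793, -0.0487], [0.5427, -0.04], [0.5678, 0.0409], [0.6027, 0.0277]]
pinkC [ 0.5741 -0.0176] [[0.5671, 0.029], [0.609, 0.0163], [0.5814, -0.0626], [0.539, -0.0529]]
redS [ 0.4763 -0.2896] [[0.4772, -0.3322], [0.4414, -0.3192], [0.4755, -0.2432], [0.511, -0.264]]
redC [ 0.478  -0.2961] [[0.4756, -0.2526], [0.5158, -0.2701], [0.4797, -0.3398], [0.4409, -0.322]]
```

```bash
python3 - <<'E'
from h import *
im=np.load("pics/sA.npz")["im"][:,:,::-1]; cv2.imwrite("pics/sC.png",cv2.resize(im[155:325,335:485],None,fx=3.5,fy=3.5,interpolation=cv2.INTER_CUBIC))
im=np.load("pics/cA.npz")["im"][:,:,::-1]; cv2.imwrite("pics/cC.png",cv2.resize(im[175:315,190:340],None,fx=4,fy=4,interpolation=cv2.INTER_CUBIC))
E
```

```text
(no output)
```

View pics/sC.png

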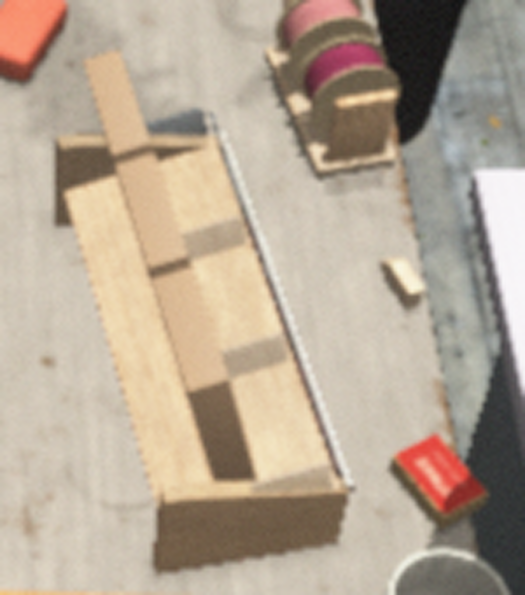

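View pics/cC.png

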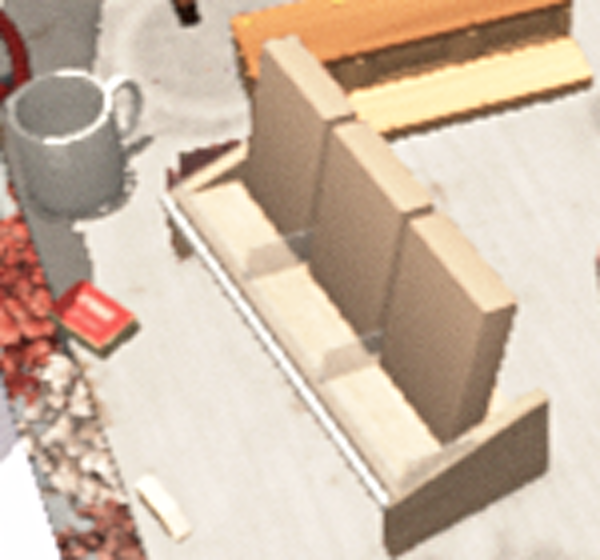

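```bash
python3 - <<'E'
from h import *
Ps=np.load("pics/sA.npz")["P"];Pc=np.load("pics/cA.npz")["P"]
S=lambda u,v,s=3.5,o=(335,155):((u+.5)/s-.5+o[0],(v+.5)/s-.5+o[1])
C=lambda u,v:S(u,v,4,(190,175))
for n,a,b in [("+y panel near robot",S(228,378),C(265,45)),("+y far",S(190,390),C(297,38)),("-y near",S(120,55),C(487,308)),("-y far",S(87,62),C(517,303)),("wall -y far top",S(57,145),C(547,395)),("wall -y near top",S(207,140),C(388,503))]:
    print(n,tri(Ps,a,Pc,b).round(3))
for p in [S(157,568),S(337,543)]: print("foot +y",onz(Ps,p,0).round(3))
for p in [C(547,468),C(390,555)]: print("foot -y",onz(Pc,p,0).round(3))
E
```

```text
+y panel near robot [0.376 0.159 0.177]
+y far [0.398 0.163 0.171]
-y near [ 0.423 -0.104  0.177]
-y far [ 0.443 -0.104  0.172]
wall -y far top [ 0.46  -0.113  0.082]
wall -y near top [ 0.349 -0.135  0.059]
foot +y [0.405 0.178 0.   ]
foot +y [0.288 0.161 0.   ]
foot -y [ 0.463 -0.114  0.   ]
foot -y [ 0.344 -0.135  0.   ]
```

```bash
python3 - <<'E'
from h import *
st(); rel([0.571,0.335,0.20],1.521)
E
```

```text
t 0.25 pos [0.2826 0.5851 0.2141] x [-0.9    0.435 -0.   ] y [ 0.435  0.9   -0.001] z [-0.    -0.001 -1.   ] F [-0.4  0.  -1.3] op 0.0918 j [-1.16  0.47 -0.01  1.6   0.01  1.07 -0.06]
shift cm [-36.85  -9.98   1.43]
turn for toolx yaw 1.171
```

Call:
carry_out(motion=[[-3.7, -1, 0.1, 0.117], [-7.4, -2, 0.3, 0.234], [-11.1, -3, 0.4, 0.351], [-14.7, -4, 0.6, 0.468], [-18.4, -5, 0.7, 0.585], [-22.1, -6, 0.9, 0.703], [-25.8, -7, 1, 0.82], [-29.5, -8, 1.1, 0.937], [-33.2, -9, 1.3, 1.054], [-36.85, -10, 1.4, 1.171], [-36.85, -10, 1.4, 1.171], [-36.85, -10, 1.4, 1.171]], hand=-1)

```text
clock: 1.25
position: [0.5729, 0.3321, 0.2003]
tool_rot: [0.001, 0.726, 0.687, -0.0]
force: [-0.4, 0.5, -0.1]
opening: 0.0918
```

```bash
python3 - <<'E'
from h import *
st(); snap("wrist","w1"); st()
E
```

```text
t 1.25 pos [0.5729 0.3321 0.2003] x [ 0.055  0.998 -0.001] y [ 0.998 -0.055  0.001] z [ 0.001 -0.001 -1.   ] F [-0.4  0.5 -0.1] op 0.0918 j [-0.81  0.51  0.33  1.6  -0.18  1.06 -0.49]
t 1.3 pos [0.5711 0.3345 0.2002] x [ 0.051  0.999 -0.   ] y [ 0.999 -0.051 -0.001] z [-0.001 -0.    -1.   ] F [-0.2  0.7  0.5] op 0.0921 j [-0.81  0.51  0.33  1.6  -0.18  1.06 -0.49]
```

View pics/w1.png

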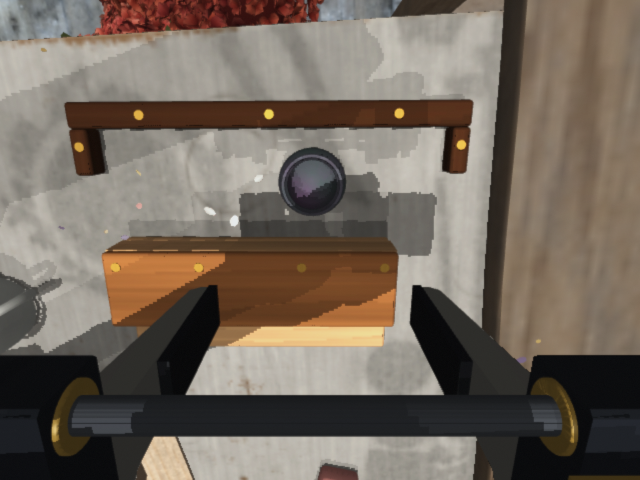

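The wrist view shows the votive rim centred at (312,181), the rail pins at row ~114, and the rack's top board corners at (103,252), (398,252), (397,326) and (112,326). I'll repeat it now that the arm has settled and measure.

```bash
python3 - <<'E'
from h import *
f,s=snap("wrist","w2"); st()
Pw=P(f,s)
im=f["pixels"][:,:,::-1]; cv2.imwrite("pics/w2c.png",cv2.resize(im[85:355,60:480],None,fx=1.9,fy=1.9,interpolation=cv2.INTER_CUBIC))
# gold pins
hsv=cv2.cvtColor(im,cv2.COLOR_BGR2HSV);m=((hsv[...,0]>20)&(hsv[...,0]<32)&(hsv[...,1]>150)&(hsv[...,2]>150)).astype(np.uint8)
n,l,stt,c=cv2.connectedComponentsWithStats(m)
for i in range(1,n):
    if 25<stt[i,4]<200 and c[i][1]<300: print(c[i].round(1),stt[i,4],onz(Pw,c[i],.024 if c[i][1]<200 else .057).round(4))
E
```

```text
t 1.35 pos [0.5702 0.336  0.2003] x [0.048 0.999 0.   ] y [ 0.999 -0.048 -0.001] z [-0.001  0.    -1.   ] F [-0.1 -0.1 -0.2] op 0.0919 j [-0.81  0.51  0.32  1.6  -0.18  1.06 -0.49]
[271.3 116.7] 77 [0.5401 0.4274 0.024 ]
[401.4 116.5] 55 [0.6501 0.422  0.024 ]
[141.5 116.8] 31 [0.4303 0.4328 0.024 ]
[463.2 147.9] 56 [0.7037 0.3935 0.024 ]
[116.9 268.6] 37 [0.4015 0.3096 0.057 ]
```

View pics/w2c.png

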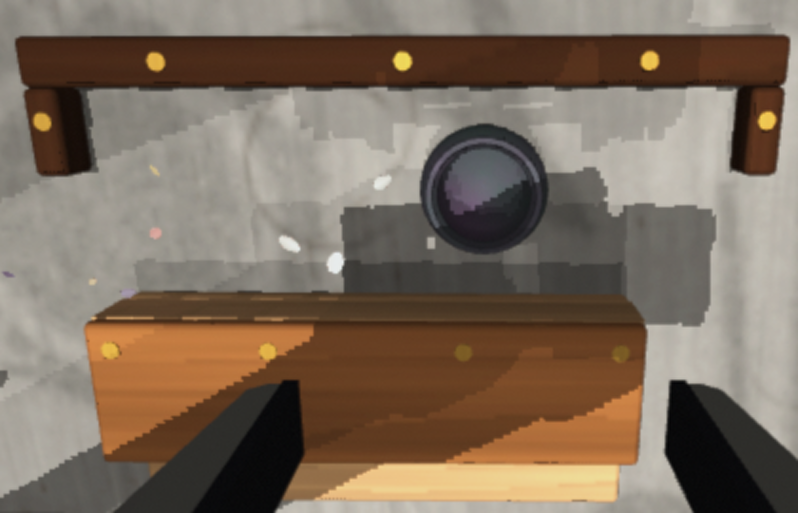

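```bash
python3 - <<'E'
from h import *
Pw=np.load("pics/w2.npz")["P"]; Pc=np.load("pics/cA.npz")["P"]
S=lambda u,v,s=1.9,o=(60,85):((u+.5)/s-.5+o[0],(v+.5)/s-.5+o[1])
for n,p,z in [("vot",S(484,188),.03),("vot rim",S(484,187),.044),("RL",S(88,322),.057),("RR",S(646,323),.057),("FR",S(637,463),.057),("FL",S(104,462),.057),("baseFR",S(619,501),.016)]: print(n,onz(Pw,p,z).round(4))
print("tri vot rim", tri(Pw,S(484,187),Pc,((429.5)/5.5-.5+220,155.5/5.5-.5+130)).round(4))
rel([0.571,0.365,0.009],1.521)
E
```

```text
vot [0.5738 0.3699 0.03  ]
vot rim [0.5739 0.3722 0.044 ]
RL [0.3948 0.3229 0.057 ]
RR [0.6431 0.31   0.057 ]
FR [0.6397 0.2407 0.057 ]
FL [0.3884 0.2537 0.057 ]
baseFR [0.6384 0.1953 0.016 ]
tri vot rim [0.5753 0.3709 0.0379]
shift cm [ 2.9  -0.04 19.13]
turn for toolx yaw 0.001
```

Call:
carry_out(motion=[[3.2, 0.2, 3, 0], [3.2, 0.2, 6, 0], [3.2, 0.2, 9, 0], [3.2, 0.2, 12, 0], [3.2, 0.2, 15, 0], [3.2, 0.2, 17, 0], [3.2, 0.2, 18.5, 0], [3.2, 0.2, 19.1, 0], [3.2, 0.2, 19.1, 0]])

```text
clock: 2.1
position: [0.5732, 0.3676, 0.0084]
tool_rot: [-0.0, 0.724, 0.69, -0.001]
force: [0.9, -0.0, -0.1]
opening: 0.092
```

Call:
carry_out(motion=[[0, 0, 0, 0], [0, 0, 0, 0], [0, 0, 0, 0], [0, 0, 0, 0], [0, 0, 0, 0], [0, 0, 0, 0], [0, 0, 0, 0], [0, 0, 0, 0]], hand=1, force=15)

```text
clock: 2.77
position: [0.5747, 0.3673, 0.0104]
tool_rot: [-0.0, 0.725, 0.689, 0.0]
force: [-1.7, -1.2, 6.6]
opening: 0.0587
```

```bash
python3 - <<'E'
from h import *
st(); snap("wrist","w3");rel([0.575,0.365,0.15]);rel([0.65,0.07,0.15])
E
```

```text
t 2.77 pos [0.5747 0.3673 0.0104] x [0.05  0.999 0.001] y [ 0.999 -0.05   0.   ] z [ 0.     0.001 -1.   ] F [-1.7 -1.2  6.6] op 0.0587 j [-0.8   0.77  0.26  1.64 -0.26  0.76 -0.47]
shift cm [ -0.21   0.05 -13.96]
shift cm [-29.3    9.01 -13.97]
```

View pics/w3.png

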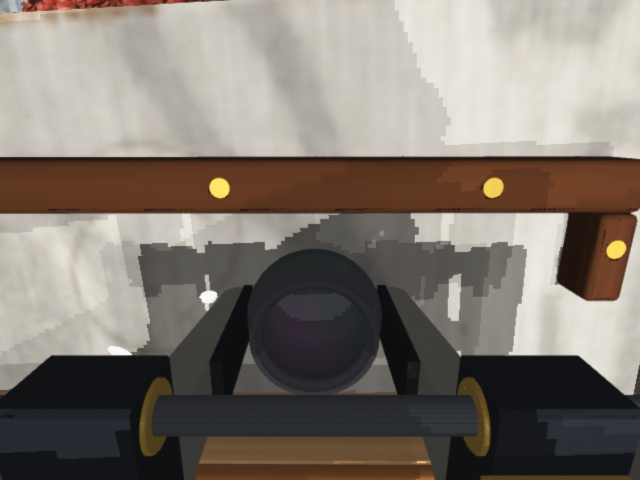

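Call:
carry_out(motion=[[0, 0, -1, 0], [0, 0, -3, 0], [0, 0, -6, 0], [0, 0, -9, 0], [0, 0, -12, 0], [-1, 0.4, -14, 0], [-4, 1.5, -14, 0], [-7.5, 2.8, -14, 0], [-11, 4.1, -14, 0], [-14.5, 5.4, -14, 0], [-18, 6.7, -14, 0], [-21.5, 8, -14, 0]])

```text
clock: 3.82
position: [0.644, 0.1462, 0.1499]
tool_rot: [0.0, 0.725, 0.689, 0.0]
force: [0.2, -0.8, -1.6]
opening: 0.0587
```

Call:
carry_out(motion=[[-3, 1.1, 0, 0], [-6, 2.2, 0, 0], [-7.9, 3, 2, 0], [-7.9, 3, 5, 0], [-7.9, 3, 8, 0], [-7.9, 3, 11, 0], [-7.9, 3, 12.5, 0], [-7.9, 3, 13.2, 0], [-7.9, 3, 13.6, 0], [-7.9, 3, 13.9, 0], [-7.9, 3, 13.9, 0]])

```text
clock: 4.73
position: [0.6707, 0.068, 0.0117]
tool_rot: [0.001, 0.725, 0.689, 0.001]
force: [0.5, 0.4, -0.8]
opening: 0.0586
```

```bash
python3 - <<'E'
from h import *
st(); snap("wrist","w4")
E
```

```text
t 4.73 pos [0.6707 0.068  0.0117] x [0.05  0.999 0.   ] y [ 0.999 -0.05   0.002] z [ 0.002  0.    -1.   ] F [ 0.5  0.4 -0.8] op 0.0586 j [-0.35  0.76  0.29  1.67 -0.29  0.76  0.02]
```

View pics/w4.png

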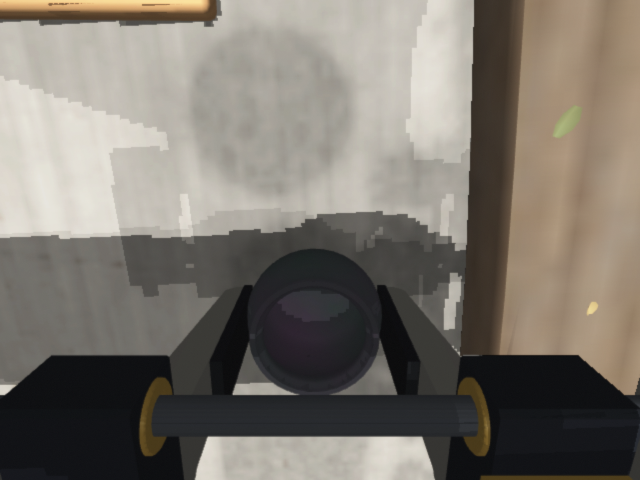

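Call:
carry_out(motion=[[0, 0, 0.15, 0], [0, 0, 0.2, 0], [0, 0, 0.2, 0]])

```text
clock: 5.03
position: [0.671, 0.0679, 0.0105]
tool_rot: [0.001, 0.725, 0.689, 0.001]
force: [-0.1, 0.2, 4.1]
opening: 0.0587
```

Call:
carry_out(motion=[[0, 0, 0, 0], [0, 0, 0, 0], [0, 0, 0, 0], [0, 0, 0, 0], [0, 0, 0, 0], [0, 0, -3, 0], [0, 0, -6, 0], [0, 0, -9, 0], [0, 0, -12, 0], [0, 0, -14, 0]], hand=-1)

```text
clock: 5.87
position: [0.6708, 0.0677, 0.1517]
tool_rot: [0.001, 0.725, 0.689, 0.001]
force: [0.8, 0.3, -0.9]
opening: 0.092
```

```bash
python3 - <<'E'
from h import *
st(); snap("wrist","w5");rel([0.52,0.17,0.15]);rel([0.52,0.17,0.008])
E
```

```text
t 5.87 pos [0.6708 0.0677 0.1517] x [0.05  0.999 0.001] y [ 0.999 -0.05   0.003] z [ 0.003  0.    -1.   ] F [ 0.8  0.3 -0.9] op 0.092 j [-0.39  0.58  0.35  1.61 -0.23  0.98 -0.02]
shift cm [  9.43 -15.79   0.42]
shift cm [  9.41 -15.91  14.62]
```

View pics/w5.png

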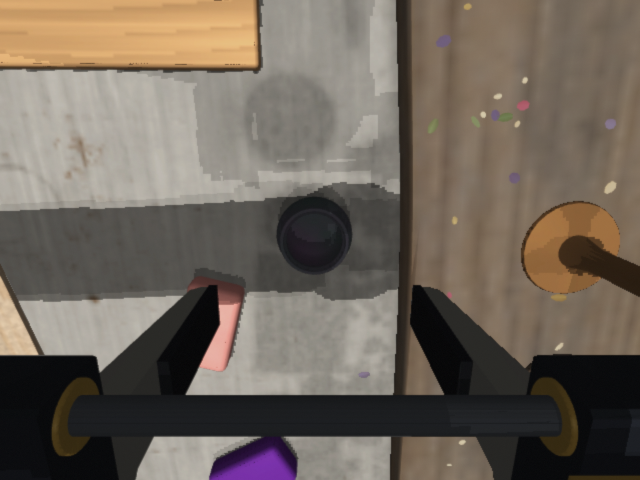

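Call:
carry_out(motion=[[3.1, -4.8, 0, 0], [6, -9.6, 0, 0], [9, -14.5, 0, 0], [9, -15.3, 2, 0], [9, -15.3, 5, 0], [9, -15.3, 8, 0], [9, -15.3, 11, 0], [9, -15.3, 13, 0], [9, -15.3, 14.4, 0], [9, -15.3, 14.7, 0], [9, -15.3, 14.7, 0]])

```text
clock: 6.83
position: [0.5207, 0.165, 0.0011]
tool_rot: [-0.0, 0.725, 0.689, -0.001]
force: [0.3, 0.5, 0.4]
opening: 0.0919
```

```bash
python3 - <<'E'
from h import *
st(); snap("wrist","w6");snap("side","s6",(220,300,460,480),3.3)
E
```

```text
t 6.83 pos [0.5207 0.165  0.0011] x [ 0.05   0.999 -0.001] y [ 0.999 -0.05  -0.002] z [-0.002 -0.    -1.   ] F [0.3 0.5 0.4] op 0.0919 j [-0.57  0.62  0.25  1.99 -0.28  0.56 -0.18]
```

View pics/w6.png

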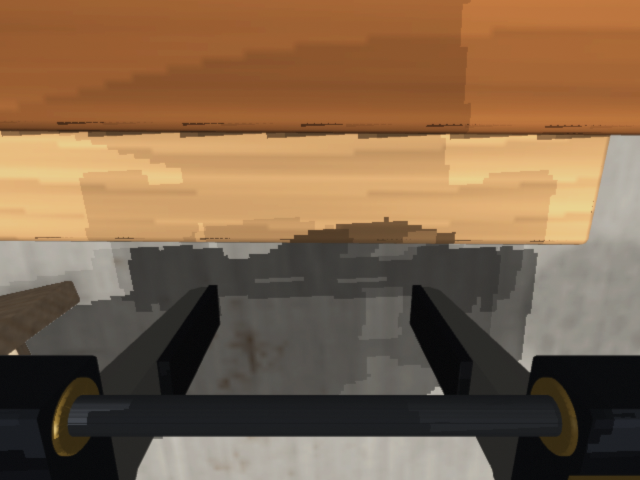

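View pics/s6.png

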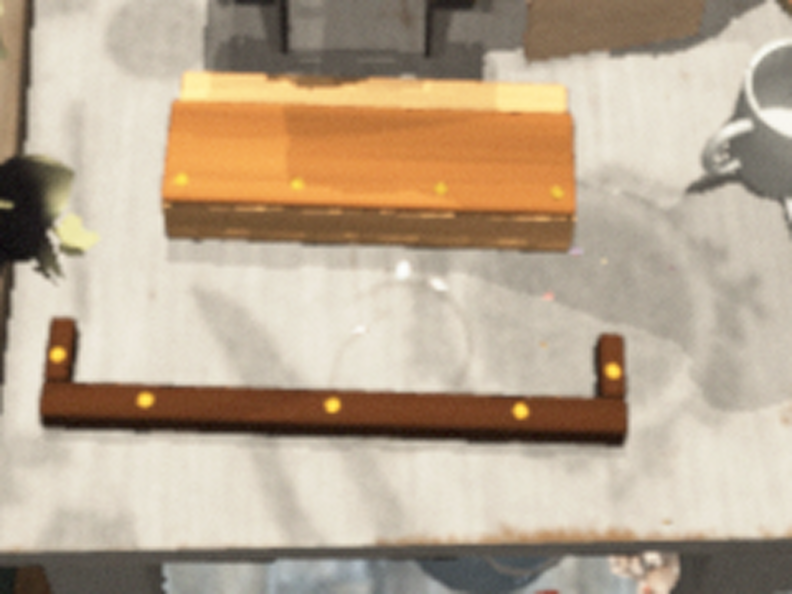

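Call:
carry_out(motion=[[0.5, 0, -0.5, 0], [1.2, 0, -0.5, 0], [1.9, 0, -0.5, 0], [2.6, 0, -0.5, 0], [3.3, 0, -0.5, 0], [4, 0, -0.5, 0], [4.8, 0, -0.5, 0], [5.6, 0, -0.5, 0], [6.4, 0, -0.5, 0], [7.2, 0, -0.5, 0], [8, 0, -0.5, 0], [8.8, 0, -0.5, 0]])

```text
clock: 7.93
position: [0.5262, 0.2505, 0.0068]
tool_rot: [0.001, 0.725, 0.689, -0.002]
force: [-1.2, -8.2, 5.8]
opening: 0.0919
```

```bash
python3 - <<'E'
from h import *
st(); snap("wrist","w7");snap("side","s7",(220,300,460,480),3.3)
E
```

```text
t 7.93 pos [0.5262 0.2505 0.0068] x [ 0.051  0.999 -0.004] y [ 0.999 -0.051 -0.   ] z [-0.001 -0.004 -1.   ] F [-1.2 -8.2  5.8] op 0.0919 j [-0.71  0.65  0.27  1.9  -0.28  0.62 -0.32]
```

View pics/s7.png

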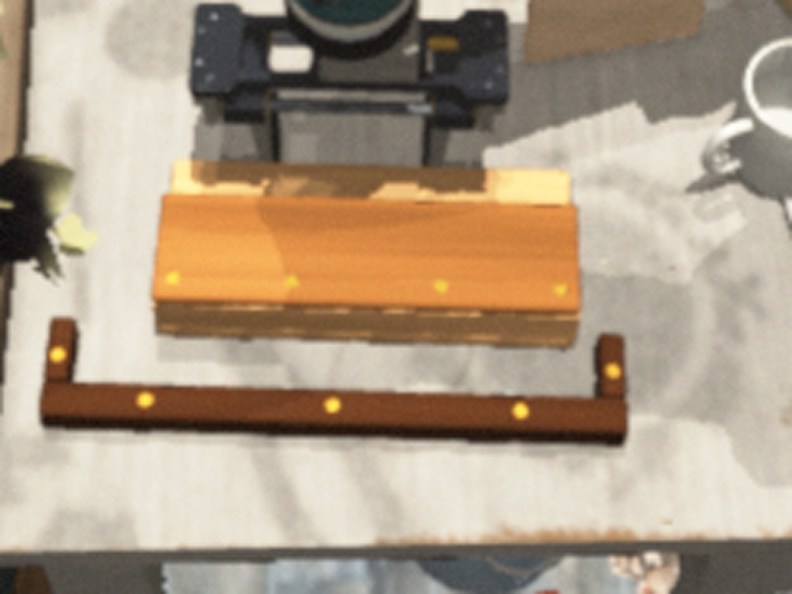

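Call:
carry_out(motion=[[0.6, 0, 0, 0], [1.2, 0, 0, 0], [1.8, 0, 0, 0], [2.4, 0, 0, 0], [2.9, 0, 0, 0], [3.3, 0, 0, 0], [3.6, 0, 0, 0], [3.9, 0, 0, 0], [4.1, 0, 0, 0], [4.2, 0, 0, 0]])

```text
clock: 8.87
position: [0.528, 0.2914, 0.0065]
tool_rot: [0.001, 0.725, 0.689, -0.002]
force: [-1.3, -11.4, 8.3]
opening: 0.0918
```

Call:
carry_out(motion=[[0.2, 0, 0, 0], [0.4, 0, 0, 0], [0.4, 0, 0, 0]])

```text
clock: 9.12
position: [0.5279, 0.2915, 0.0064]
tool_rot: [0.002, 0.725, 0.688, -0.005]
force: [-2.3, -17.2, 11.2]
opening: 0.0918
```

```bash
python3 - <<'E'
from h import *
st(); snap("wrist","w8");snap("side","s8",(220,300,460,480),3.3)
E
```

```text
t 9.12 pos [0.5279 0.2915 0.0064] x [ 0.052  0.999 -0.01 ] y [ 0.999 -0.052 -0.003] z [-0.004 -0.01  -1.   ] F [ -2.3 -17.2  11.2] op 0.0918 j [-0.77  0.68  0.28  1.85 -0.27  0.66 -0.39]
```

View pics/s8.png

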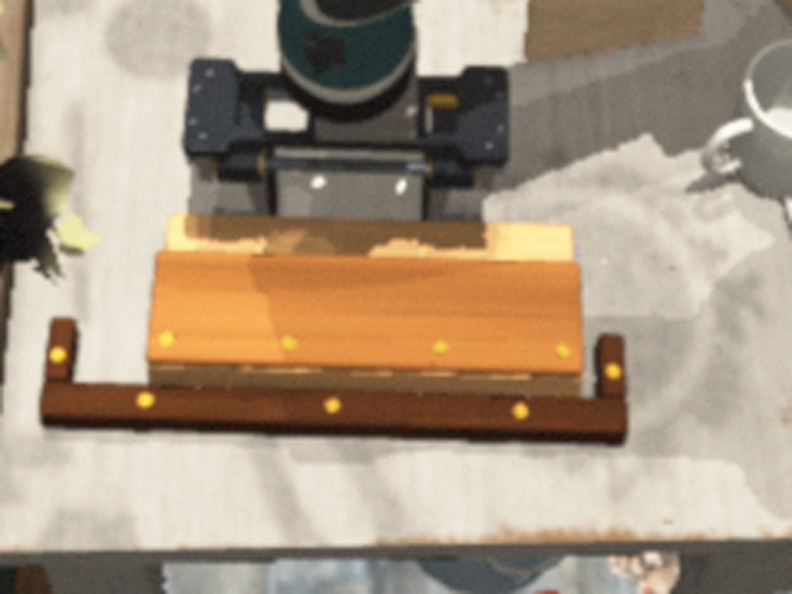

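The rack is against the rail: the finger stopped at y=0.2915 and the force rose to 17 N. I'll back off, rise and measure the rack from above.

Call:
carry_out(motion=[[-0.5, 0, 0, 0], [-2, 0, 0, 0], [-4, 0, 0, 0], [-4.5, 0, -3, 0], [-5, 0, -6, 0], [-6, 0, -10, 0], [-6, 0, -14, 0], [-6, 0, -18, 0], [-6, 0, -22, 0], [-6, 0, -22, 0], [-6, 0, -22, 0]])

```text
clock: 10.13
position: [0.5261, 0.2404, 0.2291]
tool_rot: [0.0, 0.724, 0.69, 0.003]
force: [0.6, 0.2, -0.6]
opening: 0.0921
```

```bash
python3 - <<'E'
from h import *
st(); f,s=snap("wrist","w9"); im=f["pixels"][:,:,::-1]; cv2.imwrite("pics/w9c.png",cv2.resize(im[60:330,60:480],None,fx=1.9,fy=1.9,interpolation=cv2.INTER_CUBIC))
E
```

```text
t 10.13 pos [0.5261 0.2404 0.2291] x [0.049 0.999 0.004] y [ 0.999 -0.049  0.004] z [ 0.005  0.004 -1.   ] F [ 0.6  0.2 -0.6] op 0.0921 j [-0.78  0.33  0.37  1.79 -0.14  1.03 -0.41]
```

View pics/w9.png

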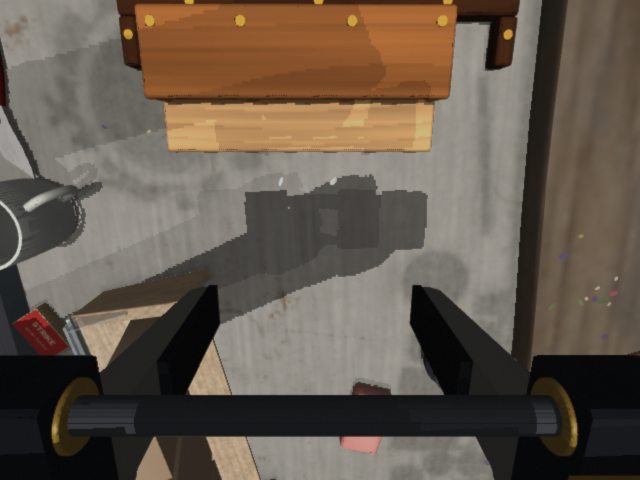

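View pics/w9c.png

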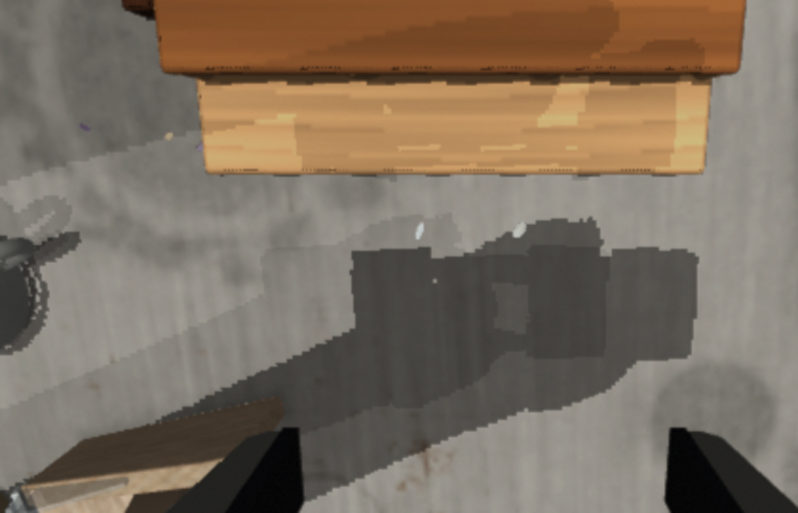

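```bash
python3 - <<'E'
from h import *
Pw=np.load("pics/w9.npz")["P"]
S=lambda u,v,s=1.9,o=(60,60):((u+.5)/s-.5+o[0],(v+.5)/s-.5+o[1])
for n,p,z in [("FL",S(204,171),.016),("FR",S(706,172),.016),("topFL",S(162,72),.057),("topFR",S(740,72),.057),("cheekpinR",(508,34),.024),("pinM",(319,1),.024)]: print(n,onz(Pw,p,z).round(4))
rel([0.573,-0.03,0.229])
E
```

```text
FL [0.3901 0.3103 0.016 ]
FR [0.6432 0.2975 0.016 ]
topFL [0.3933 0.3538 0.057 ]
topFR [0.6444 0.3417 0.057 ]
cheekpinR [0.7041 0.3935 0.024 ]
pinM [0.5408 0.4265 0.024 ]
shift cm [-26.71   6.14  -0.25]
```

Call:
carry_out(motion=[[-3.5, 0.7, 0, 0], [-7, 1.4, 0, 0], [-10.5, 2.2, 0, 0], [-14, 3, 0, 0], [-17.5, 3.7, 0, 0], [-21, 4.4, 0, 0], [-24.5, 5, 1, 0], [-27, 5.6, 2, 0], [-28.5, 6, 3, 0], [-28.5, 6, 3, 0], [-28.5, 6, 3, 0]])

```text
clock: 11.1
position: [0.5693, -0.0487, 0.1943]
tool_rot: [-0.001, 0.725, 0.689, -0.002]
force: [0.1, -0.5, 0.9]
opening: 0.0918
```

```bash
cat >> h.py <<'E'
def soap(name,colr):
    d=np.load(f"pics/{name}.npz");im=d["im"];Pw=d["P"]
    hsv=cv2.cvtColor(im,cv2.COLOR_RGB2HSV)
    m=((hsv[...,0]<14)|(hsv[...,0]>172))&(hsv[...,1]>70)&(hsv[...,2]>60)
    n,l,stt,c=cv2.connectedComponentsWithStats(m.astype(np.uint8))
    for i in np.argsort(-stt[1:,4])[:3]+1:
        if stt[i,4]<300: continue
        ct=cv2.findContours((l==i).astype(np.uint8),cv2.RETR_EXTERNAL,cv2.CHAIN_APPROX_NONE)[0][0][:,0,:]
        X=np.array([onz(Pw,p,.026)[:2] for p in ct])
        r=cv2.minAreaRect((X*1000).astype(np.float32));(w,h)=r[1];a=np.radians(r[2])
        d=np.array([np.cos(a),np.sin(a)]) if w>h else np.array([-np.sin(a),np.cos(a)])
        if d[1]<0:d=-d
        print(stt[i],"ctr",np.round(r[0],1),"size",np.round(r[1],1),"long yaw",np.arctan2(d[1],d[0]).round(3))
E
python3 - <<'E'
from h import *
st(); snap("wrist","w10"); soap("w10",0)
E
```

```text
t 11.1 pos [ 0.5693 -0.0487  0.1943] x [ 0.052  0.999 -0.   ] y [ 0.999 -0.052 -0.004] z [-0.004 -0.    -1.   ] F [ 0.1 -0.5  0.9] op 0.0918 j [-0.35  0.38  0.48  1.84 -0.21  0.98  0.16]
[ 286  130   69   96 4591] ctr [575.9  -9.8] size [76.5 45. ] long yaw 1.271
[ 213  436   58   42 1704] ctr [ 476.4 -295.6] size [63.1 46.8] long yaw 1.105
```

View pics/w10.png

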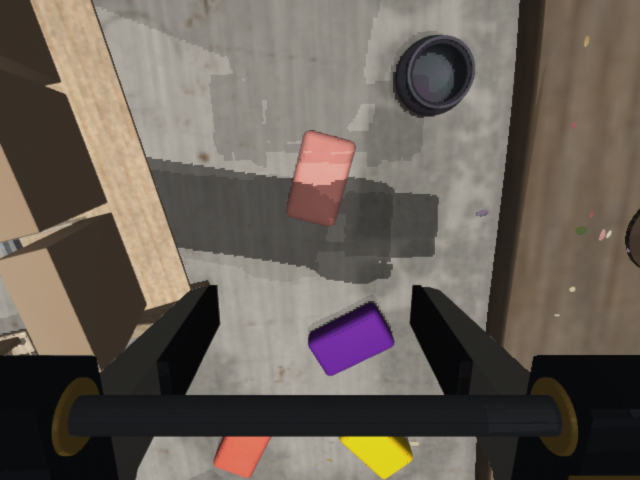

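```bash
python3 - <<'E'
from h import *
st();rel([0.569,-0.0315,0.005],1.265)
Pw=np.load("pics/w10.npz")["P"]; print(onz(Pw,(350,340),.02), onz(Pw,(430,75),.044))
E
```

```text
t 11.15 pos [ 0.5699 -0.0474  0.1951] x [0.05  0.999 0.   ] y [ 0.999 -0.05  -0.003] z [-0.003  0.    -1.   ] F [0.1 0.3 0.4] op 0.0922 j [-0.35  0.38  0.48  1.84 -0.21  0.98  0.16]
shift cm [ 1.58 -0.11 19.01]
turn for toolx yaw 0.256
[ 0.59870414 -0.17045651  0.02      ] [0.66341711 0.06712644 0.044     ]
```

Call:
carry_out(motion=[[0.8, 0, 3, 0.1], [1.6, -0.1, 6, 0.2], [1.6, -0.1, 9, 0.256], [1.6, -0.1, 12, 0.256], [1.6, -0.1, 15, 0.256], [1.6, -0.1, 17, 0.256], [1.6, -0.1, 18.3, 0.256], [1.6, -0.1, 18.9, 0.256], [1.6, -0.1, 19, 0.256], [1.6, -0.1, 19, 0.256]])

```text
clock: 11.98
position: [0.5712, -0.0318, 0.0072]
tool_rot: [0.0, 0.806, 0.591, 0.001]
force: [-0.1, 0.3, -0.4]
opening: 0.0919
```

```bash
python3 - <<'E'
from h import *
st(); snap("wrist","w11")
E
```

```text
t 11.98 pos [ 0.5712 -0.0318  0.0072] x [0.301 0.954 0.001] y [ 0.954 -0.301  0.001] z [ 0.001  0.    -1.   ] F [-0.1  0.3 -0.4] op 0.0919 j [-0.31  0.66  0.4   1.94 -0.42  0.63  0.05]
```

View pics/w11.png

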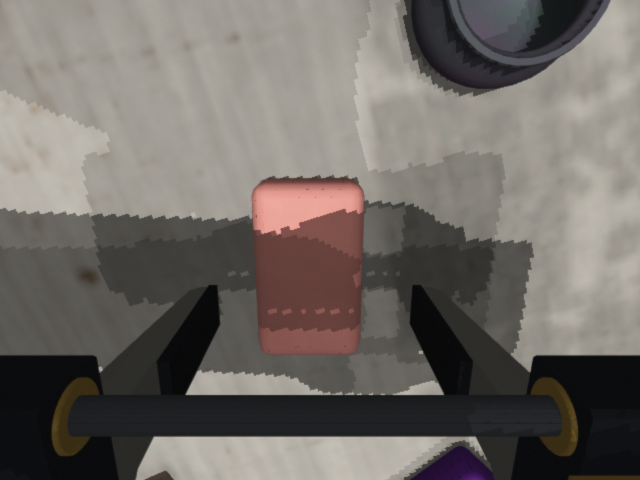

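Call:
carry_out(motion=[[0, 0, 0.3, 0], [0, 0, 0.3, 0], [0, 0, 0.3, 0]])

```text
clock: 12.28
position: [0.571, -0.0323, 0.0043]
tool_rot: [0.0, 0.807, 0.591, 0.001]
force: [-0.3, 0.1, 0.5]
opening: 0.0917
```

Call:
carry_out(motion=[[0, 0, 0, 0], [0, 0, 0, 0], [0, 0, 0, 0], [0, 0, 0, 0], [0, 0, 0, 0], [0, 0, 0, 0], [0, 0, 0, 0], [0, 0, 0, 0], [0, 0, 0, 0]], hand=1, force=20)

```text
clock: 13.03
position: [0.5704, -0.0324, 0.0035]
tool_rot: [-0.0, 0.807, 0.591, -0.0]
force: [-1.4, 1.0, 0.4]
opening: 0.0459
```

```bash
python3 - <<'E'
from h import *
st(); snap("wrist","w12"); soap("w12",0); soap("w11",0)
E
```

```text
t 13.03 pos [ 0.5704 -0.0324  0.0035] x [ 0.301  0.954 -0.   ] y [ 0.954 -0.301 -0.   ] z [-0.  0. -1.] F [-1.4  1.   0.4] op 0.0459 j [-0.31  0.66  0.39  1.94 -0.42  0.62  0.05]
[  255   176   115   182 19452] ctr [578.3  -8.3] size [77.3 44.2] long yaw 1.282
[  252   178   112   177 18594] ctr [576.8  -8. ] size [77.3 44.2] long yaw 1.271
```

View pics/w12.png

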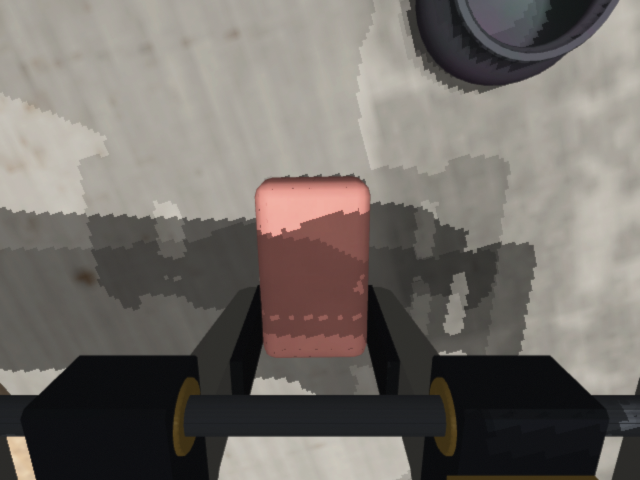

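```bash
python3 - <<'E'
from h import *
Ps=np.load("pics/sA.npz")["P"];Pc=np.load("pics/cA.npz")["P"]
print(tri(Ps,(462.,329.),Pc,(190+62/4,175+105/4)).round(3))
for p in [(441,329),(482,329),(435,348)]: print(onz(Ps,p,.1).round(3))
rel([0.57,-0.0324,0.17]); rel([0.607-.0043,0.346-.085,0.17],1.521)
E
```

```text
[0.248 0.257 0.078]
[0.295 0.269 0.1  ]
[0.212 0.271 0.1  ]
[0.312 0.311 0.1  ]
shift cm [-1.000e-02 -4.000e-02 -1.665e+01]
shift cm [ 28.95  -5.77 -16.64]
turn for toolx yaw -0.256
```

Call:
carry_out(motion=[[0, 0, -1.5, 0], [0, 0, -4.5, 0], [0, 0, -8, 0], [0, 0, -11.5, 0], [2, -0.4, -13.5, -0.04], [5.5, -1.1, -14, -0.1], [9, -1.8, -14, -0.16], [12.5, -2.5, -14, -0.22], [16, -3.2, -14, -0.256], [19.5, -3.9, -14, -0.256], [23, -4.6, -14, -0.256], [23, -4.6, -14, -0.256]])

```text
clock: 14.08
position: [0.5951, 0.211, 0.143]
tool_rot: [-0.002, 0.721, 0.693, 0.002]
force: [0.1, 1.9, -0.4]
opening: 0.046
```

```bash
python3 - <<'E'
from h import *
st();rel([0.603,0.264,0.06],1.521);rel([0.603,0.264,0.022],1.521); snap("wrist","w13")
E
```

```text
t 14.08 pos [0.5951 0.211  0.143 ] x [0.039 0.999 0.005] y [ 0.999 -0.039 -0.   ] z [-0.     0.005 -1.   ] F [ 0.1  1.9 -0.4] op 0.046 j [-0.69  0.53  0.4   1.73 -0.25  0.93 -0.22]
shift cm [5.29 0.59 8.32]
turn for toolx yaw 0.011
shift cm [ 5.27  0.59 12.12]
turn for toolx yaw 0.011
```

View pics/w13.png

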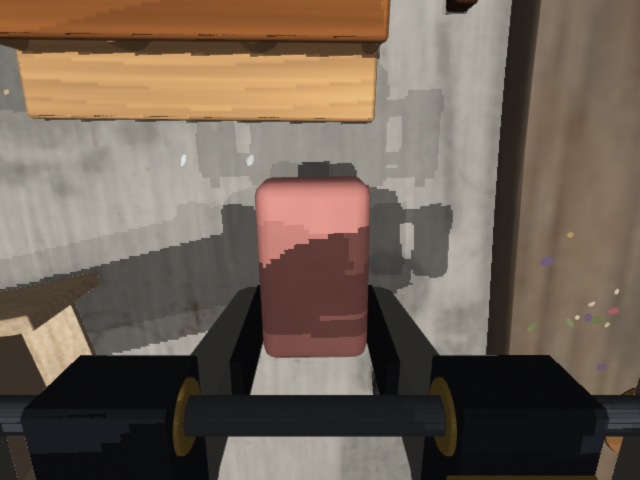

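```bash
python3 - <<'E'
from h import *
f,s=snap("wrist","w14"); st(); im=f["pixels"][:,:,::-1]; cv2.imwrite("pics/w14c.png",cv2.resize(im[0:180,0:400],None,fx=2,fy=2,interpolation=cv2.INTER_CUBIC))
E
```

```text
t 14.18 pos [0.5954 0.2028 0.1429] x [ 0.046  0.999 -0.   ] y [ 0.999 -0.046 -0.001] z [-0.001 -0.    -1.   ] F [ 0.1 -0.5 -0.7] op 0.0462 j [-0.68  0.53  0.41  1.74 -0.25  0.93 -0.22]
```

View pics/w14c.png

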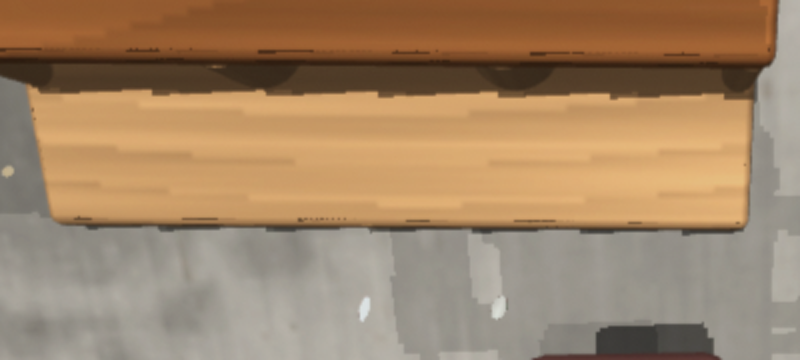

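```bash
python3 - <<'E'
from h import *
Pw=np.load("pics/w14.npz")["P"]
for n,p,z in [("nose1-2",(258.7,43.5),.016),("nose0-1",(128.5,43),.016),("FR",(373.7,113.5),.016),("FL",(27.3,109.5),.016),("topR",(387,32),.057)]: print(n,onz(Pw,p,z).round(4))
rel([0.603,0.264,0.022],1.521)
soap("w14",0)
E
```

```text
nose1-2 [0.5632 0.3458 0.016 ]
nose0-1 [0.4733 0.3499 0.016 ]
FR [0.6427 0.2966 0.016 ]
FL [0.3926 0.3097 0.016 ]
topR [0.6445 0.3407 0.057 ]
shift cm [ 6.15  0.48 12.09]
turn for toolx yaw 0.004
[  255   176   115   181 19362] ctr [594.1 179.5] size [149.9  85.8] long yaw 1.544
[    0     0   389    34 12006] ctr [522.4 361.6] size [ 19.3 256.1] long yaw 3.1
```

Call:
carry_out(motion=[[2, 0.2, 2, 0], [4, 0.5, 4, 0], [5.5, 0.5, 6, 0], [6, 0.5, 8, 0], [6, 0.5, 9.5, 0], [6, 0.5, 10.8, 0], [6, 0.5, 11.6, 0], [6, 0.5, 12, 0], [6, 0.5, 12, 0], [6, 0.5, 12, 0]])

```text
clock: 15.02
position: [0.6048, 0.2598, 0.0243]
tool_rot: [0.0, 0.725, 0.689, 0.0]
force: [0.2, 0.1, -0.5]
opening: 0.0462
```

```bash
python3 - <<'E'
from h import *
st();rel([0.6033,0.264,0.0215],1.521);  snap("wrist","w15")
E
```

```text
t 15.02 pos [0.6048 0.2598 0.0243] x [0.051 0.999 0.   ] y [ 0.999 -0.051  0.001] z [ 0.001  0.    -1.   ] F [ 0.2  0.1 -0.5] op 0.0462 j [-0.7   0.73  0.34  1.71 -0.33  0.76 -0.25]
shift cm [ 0.41 -0.17  0.28]
turn for toolx yaw -0.001
```

View pics/w15.png

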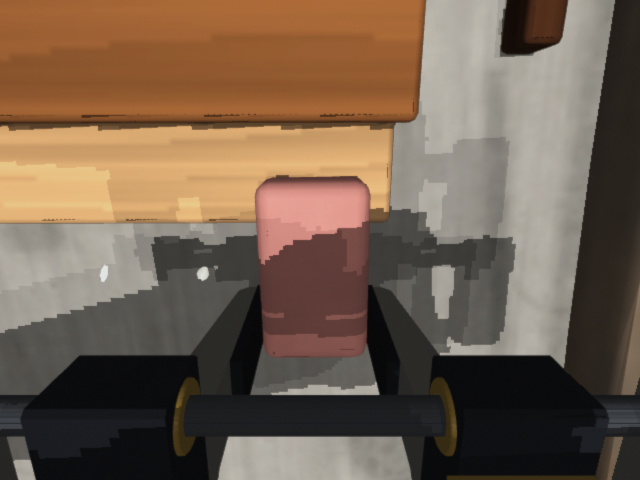

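Call:
carry_out(motion=[[0, -0.15, 0.2, 0], [0.5, -0.15, 0.28, 0], [1, -0.15, 0.28, 0], [1.5, -0.15, 0.28, 0], [2, -0.15, 0.28, 0], [2.5, -0.15, 0.28, 0], [3, -0.15, 0.28, 0], [3, -0.15, 0.28, 0]])

```text
clock: 15.73
position: [0.6038, 0.2924, 0.0207]
tool_rot: [-0.0, 0.724, 0.69, 0.0]
force: [-0.6, 0.3, -1.3]
opening: 0.0459
```

```bash
python3 - <<'E'
from h import *
st();rel([0.6058,0.321,0.0215],1.521);  snap("wrist","w16")
E
```

```text
t 15.73 pos [0.6038 0.2924 0.0207] x [0.048 0.999 0.001] y [ 0.999 -0.048  0.   ] z [ 0.     0.001 -1.   ] F [-0.6  0.3 -1.3] op 0.0459 j [-0.74  0.75  0.34  1.68 -0.33  0.77 -0.29]
shift cm [ 2.86  0.06 -0.07]
turn for toolx yaw 0.002
```

View pics/w16.png

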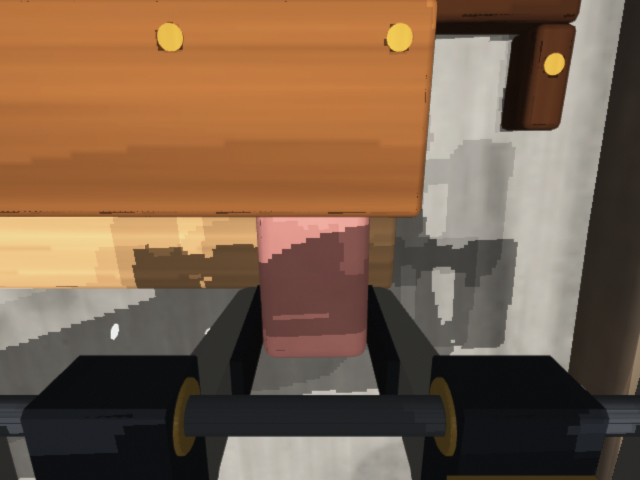

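```bash
python3 - <<'E'
from h import *
Pw=np.load("pics/w16.npz")["P"]; yv=np.array([-.9987,.05,0])
a=onz(Pw,(313.5,222),.044);b=onz(Pw,(419.5,214),.057);c=onz(Pw,(389.5,287),.016);d=onz(Pw,(389.5,288),.016)
print(a,b,c,(a-b)@yv,(a-c)@yv)
E
```

```text
[0.60652875 0.33879095 0.044     ] [0.64394253 0.34292283 0.057     ] [0.64135675 0.29833481 0.016     ] 0.03715855117806589 0.03680552924816766
```

Call:
carry_out(motion=[[0.4, -0.1, 0, 0], [0.9, -0.1, 0, 0], [1.4, -0.1, 0, 0], [1.9, -0.1, 0, 0], [2.3, -0.1, 0, 0], [2.6, -0.1, 0, 0], [2.6, -0.1, 0, 0]])

```text
clock: 16.37
position: [0.6042, 0.3177, 0.0207]
tool_rot: [-0.0, 0.724, 0.69, 0.0]
force: [-0.6, 0.6, -1.7]
opening: 0.0459
```

```bash
python3 - <<'E'
from h import *
st()
E
```

```text
t 16.37 pos [0.6042 0.3177 0.0207] x [0.049 0.999 0.001] y [ 0.999 -0.049  0.   ] z [ 0.     0.001 -1.   ] F [-0.6  0.6 -1.7] op 0.0459 j [-0.77  0.76  0.34  1.65 -0.33  0.79 -0.33]
```

No resistance yet, so I'll press on gently toward the back wall.

Call:
carry_out(motion=[[0.15, 0, 0.05, 0], [0.3, 0, 0.05, 0], [0.45, 0, 0.05, 0], [0.6, 0, 0.05, 0], [0.6, 0, 0.05, 0]])

```text
clock: 16.78
position: [0.6047, 0.3229, 0.0203]
tool_rot: [-0.0, 0.725, 0.689, 0.0]
force: [-0.7, 1.0, 0.0]
opening: 0.0458
```

```bash
python3 - <<'E'
from h import *
st();snap("wrist","w17")
E
```

```text
t 16.78 pos [0.6047 0.3229 0.0203] x [0.05  0.999 0.   ] y [ 0.999 -0.05   0.   ] z [ 0.  0. -1.] F [-0.7  1.   0. ] op 0.0458 j [-0.77  0.77  0.34  1.64 -0.33  0.79 -0.33]
```

View pics/w17.png

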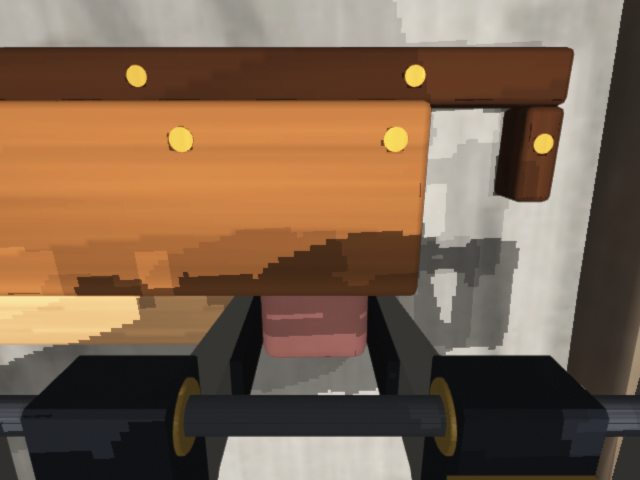

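```bash
python3 - <<'E'
from h import *
Pw=np.load("pics/w17.npz")["P"]; u=np.array([.05,.9987,0]);o=np.array([.5196,.3604,0]);yv=np.array([-.9987,.05,0])
for n,p,z in [("lip",(314,294),.057),("soapend",(314,352),.042),("end low",(314,356),.03),("rackfront",(120,343),.016),("corner",(415,293),.057)]:
    a=onz(Pw,p,z);print(n,a.round(4),"rack x",((a-o)@u*1000).round(1),"y",((a-o)@yv*1000).round(1))
E
```

```text
lip [0.6065 0.345  0.057 ] rack x -11.1 y -87.5
soapend [0.6048 0.3112 0.042 ] rack x -44.8 y -87.6
end low [0.6043 0.3016 0.03  ] rack x -54.4 y -87.6
rackfront [0.5064 0.305  0.016 ] rack x -56.0 y 10.4
corner [0.6439 0.3435 0.057 ] rack x -10.6 y -125.0
```

Call:
carry_out(motion=[[0.1, 0, 0, 0], [0.2, 0, 0, 0], [0.3, 0, 0, 0], [0.4, 0, 0, 0], [0.4, 0, 0, 0]])

```text
clock: 17.25
position: [0.6046, 0.3235, 0.0201]
tool_rot: [0.001, 0.725, 0.689, -0.002]
force: [-2.1, -6.5, 1.9]
opening: 0.0458
```

Call:
carry_out(motion=[[0.15, 0, 0, 0], [0.3, 0, 0, 0], [0.3, 0, 0, 0]])

```text
clock: 17.5
position: [0.6041, 0.3238, 0.0197]
tool_rot: [0.001, 0.725, 0.688, -0.004]
force: [-5.0, -10.9, 4.0]
opening: 0.0459
```

```bash
python3 - <<'E'
from h import *
st();snap("wrist","w18")
E
```

```text
t 17.5 pos [0.6041 0.3238 0.0197] x [ 0.052  0.999 -0.008] y [ 0.999 -0.052 -0.004] z [-0.004 -0.007 -1.   ] F [ -5.  -10.9   4. ] op 0.0459 j [-0.78  0.77  0.35  1.63 -0.33  0.8  -0.34]
```

View pics/w18.png

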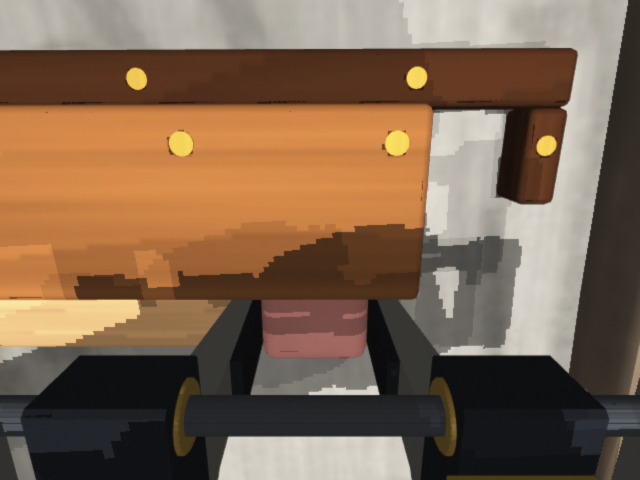

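Call:
carry_out(motion=[[0, 0, 0, 0], [0, 0, 0, 0], [-0.3, 0, 0, 0], [-0.6, 0, 0, 0], [-0.6, 0, 0, 0]], hand=-0.4)

```text
clock: 17.97
position: [0.6049, 0.3231, 0.0205]
tool_rot: [0.0, 0.725, 0.689, 0.0]
force: [-0.6, -0.3, -0.1]
opening: 0.0642
```

Call:
carry_out(motion=[[-0.5, 0, -1, 0], [-1, 0, -3, 0], [-2, 0, -6, 0], [-3, 0, -9, 0], [-4, 0, -12, 0], [-5, 0, -15, 0], [-5, 0, -18, 0], [-5, 0, -18, 0], [-5, 0, -18, 0]])

```text
clock: 18.72
position: [0.6035, 0.2737, 0.2034]
tool_rot: [0.0, 0.725, 0.689, 0.003]
force: [-0.8, 0.2, 0.2]
opening: 0.0645
```

```bash
python3 - <<'E'
from h import *
st();snap("wrist","w19");snap("side","s19",(220,100,460,460),1.66);rel([0.466,-0.34,0.2])
E
```

```text
t 18.72 pos [0.6035 0.2737 0.2034] x [0.05  0.999 0.003] y [ 0.999 -0.05   0.004] z [ 0.004  0.003 -1.   ] F [-0.8  0.2  0.2] op 0.0645 j [-0.78  0.51  0.43  1.61 -0.24  1.07 -0.34]
shift cm [-6.196e+01 -1.049e+01  1.000e-02]
```

View pics/w19.png

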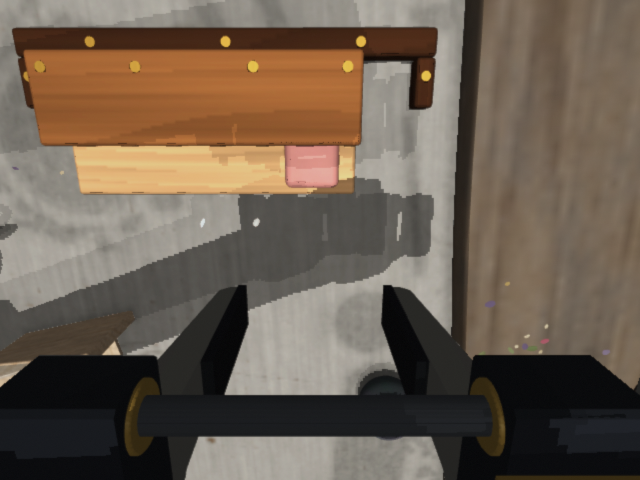

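View pics/s19.png

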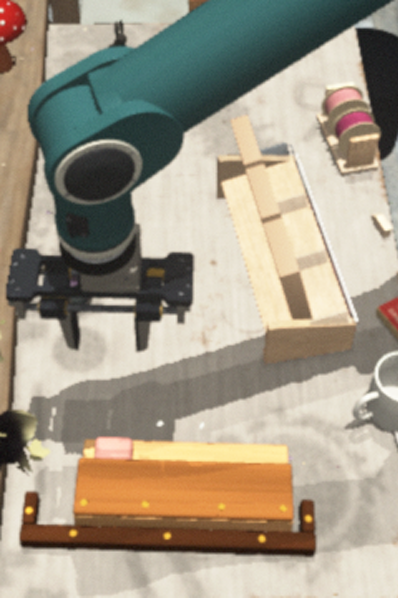

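Call:
carry_out(motion=[[-3.9, -0.6, 0, 0], [-7.8, -1.2, 0, 0], [-11.7, -1.8, 0, 0], [-15.6, -2.4, 0, 0], [-19.5, -3, 0, 0], [-23.4, -3.6, 0, 0], [-27.3, -4.2, 0, 0], [-31.2, -4.8, 0, 0], [-35.1, -5.4, 0, 0], [-39, -6, 0, 0], [-42.9, -6.8, 0, 0], [-46.8, -7.6, 0, 0]], hand=-1)

```text
clock: 19.82
position: [0.5013, -0.1912, 0.199]
tool_rot: [-0.001, 0.724, 0.689, -0.001]
force: [-0.3, 0.3, -0.0]
opening: 0.0922
```

```bash
python3 - <<'E'
from h import *
st();rel([0.475,-0.33,0.2],1.521)
E
```

```text
t 19.82 pos [ 0.5013 -0.1912  0.199 ] x [0.049 0.999 0.   ] y [ 0.999 -0.049 -0.003] z [-0.003  0.    -1.   ] F [-0.3  0.3 -0. ] op 0.0922 j [-0.18  0.32  0.59  1.93 -0.21  0.96  0.46]
shift cm [-13.99  -1.94  -0.1 ]
turn for toolx yaw 0.0
```

Call:
carry_out(motion=[[-3, -0.5, 0, 0], [-6, -1, 0, 0], [-9, -1.4, 0, 0], [-12, -1.9, 0, 0], [-14, -1.9, 0, 0], [-14, -1.9, 0, 0], [-14, -1.9, 0, 0], [-14, -1.9, 0, 0]])

```text
clock: 20.48
position: [0.4767, -0.3274, 0.1991]
tool_rot: [-0.001, 0.724, 0.69, -0.0]
force: [0.5, 0.3, 0.4]
opening: 0.0921
```

```bash
python3 - <<'E'
from h import *
st();snap("wrist","w20");soap("w20",0)
E
```

```text
t 20.48 pos [ 0.4767 -0.3274  0.1991] x [0.049 0.999 0.002] y [ 0.999 -0.049 -0.002] z [-0.002  0.002 -1.   ] F [0.5 0.3 0.4] op 0.0921 j [ 0.06  0.4   0.62  1.83 -0.27  1.    0.74]
[ 162  438  174   36 4729] ctr [ 393.3 -584.4] size [188.6  40.2] long yaw 0.004
[ 300  153   79   95 4381] ctr [ 499.4 -309.1] size [77.6 46. ] long yaw 1.083
[   0  115   71   50 2504] ctr [ 236.4 -240.9] size [64.1 34. ] long yaw 0.143
```

View pics/w20.png

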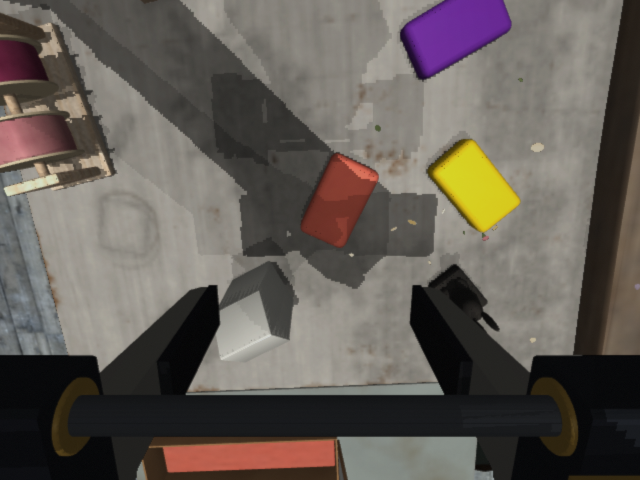

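```bash
python3 - <<'E'
from h import *
s=st();f,s=snap("wrist","w21");soap("w21",0)
Pw=P(f,s)
for n,p,z in [("house ridge end",(270,263),.11),("house base corner",(289,308),.0),("yellow near corner",(482,232),.0),("hare base TL",(430,283),.01),("hare base top",(458,265),.01),("hare tip",(495,328),.1)]: print(n,onz(Pw,p,z).round(3))
g=np.array([0.498-.022*.468,-.309-.022*.884])
for k in (-.0945,-.064,.064,.0945): print(k,(g+k*np.array([.884,-.468])).round(3))
rel([*g,0.0045],1.083)
E
```

```text
t 20.53 pos [ 0.4771 -0.3271  0.1993] x [0.048 0.999 0.002] y [ 0.999 -0.048 -0.001] z [-0.001  0.002 -1.   ] F [1.4 0.1 0.6] op 0.092 j [ 0.06  0.4   0.62  1.83 -0.27  1.    0.74]
[ 161  438  175   35 4722] ctr [ 393.4 -585. ] size [188.6  39.4] long yaw 0.006
[ 300  153   78   96 4370] ctr [ 499.4 -309.2] size [77.4 46. ] long yaw 1.087
[   0  115   72   50 2496] ctr [ 237.1 -240.9] size [64.9 33.9] long yaw 0.141
house ridge end [ 0.446 -0.335  0.11 ]
house base corner [ 0.447 -0.423  0.   ]
yellow near corner [ 0.641 -0.35   0.   ]
hare base TL [ 0.589 -0.397  0.01 ]
hare base top [ 0.616 -0.38   0.01 ]
hare tip [ 0.614 -0.399  0.1  ]
-0.0945 [ 0.404 -0.284]
-0.064 [ 0.431 -0.298]
0.064 [ 0.544 -0.358]
0.0945 [ 0.571 -0.373]
shift cm [-0.12  1.07 19.51]
turn for toolx yaw 0.44
```

```bash
python3 - <<'E'
from h import *
f,s=snap("scene","c21",(300,320,480,440),4)
f2,s=snap("side","s21",(260,90,420,210),4.5)
im=np.load("pics/w21.npz")["im"][:,:,::-1];cv2.imwrite("pics/w21c.png",cv2.resize(im[120:380,180:520],None,fx=2.2,fy=2.2,interpolation=cv2.INTER_CUBIC))
E
```

```text
(no output)
```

View pics/c21.png

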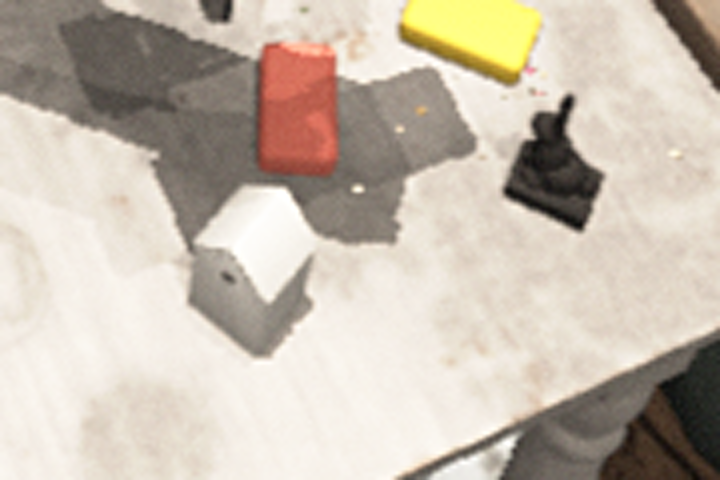

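View pics/s21.png

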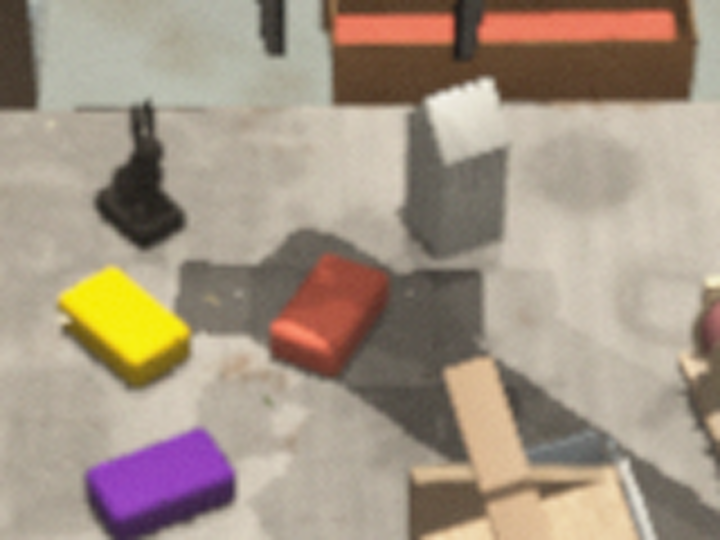

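View pics/w21c.png

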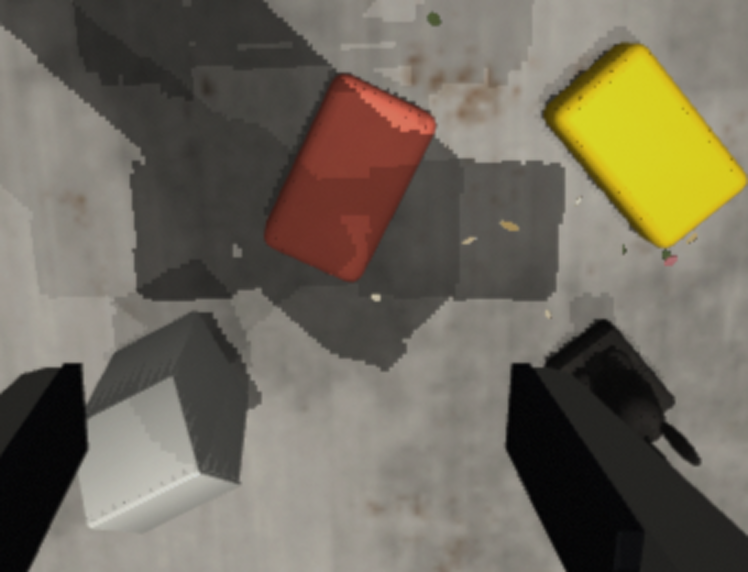

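```bash
python3 - <<'E'
from h import *
Pw=np.load("pics/w21.npz")["P"];Pc=np.load("pics/c21.npz")["P"];Ps=np.load("pics/s21.npz")["P"]
S=lambda u,v,s,o:((u+.5)/s-.5+o[0],(v+.5)/s-.5+o[1])
W=lambda u,v:S(u,v,2.2,(180,120));C=lambda u,v:S(u,v,4,(300,320));D=lambda u,v:S(u,v,4.5,(260,90))
print("base w",[onz(Pw,W(*p),0)[:2].round(3) for p in [(205,312),(118,352)]])
print("base c",[onz(Pc,C(*p),0)[:2].round(3) for p in [(262,357),(190,298),(311,302)]])
print("base s",[onz(Ps,D(*p),0)[:2].round(3) for p in [(440,257),(503,238),(405,215)]])
print("ridge",tri(Pw,W(172,380),Pc,C(250,187)).round(3), onz(Pw,W(172,380),.11).round(3),onz(Pw,W(195,475),.08).round(3))
e=D(0,0)
g=np.array([.498-.022*.468,-.309-.022*.884]);
for p in [(.446,-.38),(.45,-.37)]:
    d=np.array(p)-g;print(d@[.468,.884],d@[.884,-.468])
for z in (0,.02,.05):print("hare",tri(Ps,D(145,240),Pc,C(508,190)).round(3))
E
```

```text
base w [array([ 0.434, -0.371]), array([ 0.392, -0.389])]
base c [array([ 0.416, -0.433]), array([ 0.393, -0.387]), array([ 0.455, -0.416])]
base s [array([ 0.428, -0.374]), array([ 0.388, -0.391]), array([ 0.448, -0.413])]
ridge [ 0.432 -0.371  0.079] [ 0.436 -0.357  0.11 ] [ 0.436 -0.409  0.08 ]
-0.06508944 -0.012740000000000026
-0.05437743999999999 -0.013884000000000025
hare [ 0.606 -0.4   -0.009]
hare [ 0.606 -0.4   -0.009]
hare [ 0.606 -0.4   -0.009]
```

Call:
carry_out(motion=[[0, 0.5, 2, 0.11], [0.1, 1, 5, 0.22], [0.1, 1.2, 8, 0.33], [0.1, 1.2, 11, 0.44], [0.1, 1.2, 14, 0.44], [0.1, 1.2, 16.5, 0.44], [0.1, 1.2, 18.3, 0.44], [0.1, 1.2, 19.2, 0.44], [0.1, 1.2, 19.5, 0.44], [0.1, 1.2, 19.5, 0.44]])

```text
clock: 21.52
position: [0.4891, -0.3282, 0.0052]
tool_rot: [-0.0, 0.857, 0.515, -0.0]
force: [0.9, 0.8, 1.0]
opening: 0.0917
```

```bash
python3 - <<'E'
from h import *
st();snap("wrist","w22");soap("w22",0)
E
```

```text
t 21.52 pos [ 0.4891 -0.3282  0.0052] x [0.47  0.883 0.   ] y [ 0.883 -0.47  -0.   ] z [-0.  0. -1.] F [0.9 0.8 1. ] op 0.0917 j [ 0.13  0.71  0.54  1.9  -0.56  0.68  0.52]
[  259   181   114   179 19138] ctr [ 501.1 -308.1] size [77.7 44.4] long yaw 1.089
```

View pics/w22.png

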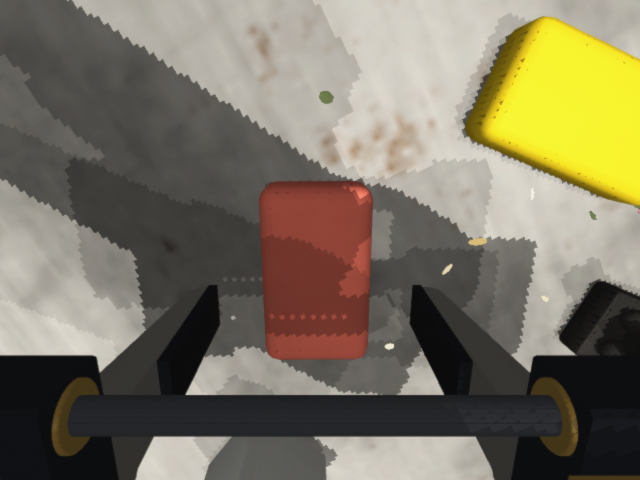

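Aligned: the red bar sits at columns 260–372, centred between the pads, and the hare and house are clear. Closing.

Call:
carry_out(motion=[[0, 0, 0.15, 0], [0, 0, 0.15, 0], [0, 0, 0.15, 0], [0, 0, 0.15, 0], [0, 0, 0.15, 0], [0, 0, 0.15, 0], [0, 0, 0.15, 0], [0, 0, 0.15, 0], [0, 0, 0.15, 0]], hand=1, force=20)

```text
clock: 22.32
position: [0.489, -0.3286, 0.0039]
tool_rot: [0.0, 0.858, 0.514, 0.0]
force: [0.5, 0.7, 1.1]
opening: 0.0458
```

```bash
python3 - <<'E'
from h import *
st();snap("wrist","w23");soap("w23",0);rel([.5,-.2,.2]);rel([.6,0,.2],1.521);rel([.427,.2,.15],1.521)
E
```

```text
t 22.32 pos [ 0.489  -0.3286  0.0039] x [0.471 0.882 0.   ] y [ 0.882 -0.471  0.   ] z [ 0. -0. -1.] F [0.5 0.7 1.1] op 0.0458 j [ 0.13  0.71  0.54  1.9  -0.57  0.68  0.52]
[  257   180   116   181 19413] ctr [ 500.7 -307.8] size [77.8 44.4] long yaw 1.08
shift cm [ 11.86  -5.08 -19.61]
shift cm [ 34.22  -5.67 -19.61]
turn for toolx yaw -0.44
shift cm [ 43.72 -30.35 -14.62]
turn for toolx yaw -0.44
```

Call:
carry_out(motion=[[0, 0, -2, 0], [0, 0, -5.5, 0], [0, 0, -9, 0], [0, 0, -12.5, 0], [0, 0, -16, 0], [1.5, -0.4, -19, -0.05], [4.5, -1.3, -21, -0.15], [8, -2.3, -21, -0.25], [12, -3.4, -21, -0.35], [15.8, -4.5, -21, -0.44], [19.6, -5.6, -21, -0.44], [23.4, -6.7, -21, -0.44]])

```text
clock: 23.37
position: [0.5397, -0.0887, 0.2138]
tool_rot: [-0.0, 0.725, 0.689, 0.0]
force: [0.6, -1.1, -0.8]
opening: 0.0459
```

```bash
python3 - <<'E'
from h import *
st();rel([.428,.215,.2],1.521)
E
```

```text
t 23.37 pos [ 0.5397 -0.0887  0.2138] x [0.05  0.999 0.   ] y [ 0.999 -0.05   0.   ] z [ 0.  0. -1.] F [ 0.6 -1.1 -0.8] op 0.0459 j [-0.38  0.32  0.59  1.89 -0.21  0.99  0.25]
shift cm [ 29.77 -12.68   1.4 ]
turn for toolx yaw -0.0
```

Call:
carry_out(motion=[[3.8, 0, 0, 0], [7.6, 0, 0, 0], [11.4, 0, 0, 0], [15.2, -1, 0, 0], [18.5, -3, 0, 0], [21.5, -5.5, 0, 0], [24, -8, 0, 0], [26.5, -10.5, 0, 0], [29, -12.3, 1, 0], [29.7, -12.5, 2, 0], [29.7, -12.5, 2, 0], [29.7, -12.5, 2, 0]])

```text
clock: 24.37
position: [0.43, 0.2116, 0.1934]
tool_rot: [0.0, 0.725, 0.689, -0.001]
force: [0.1, -0.2, -0.2]
opening: 0.0457
```

```bash
python3 - <<'E'
from h import *
st();snap("wrist","w24");rel([.4278,.274,.0225],1.521)
E
```

```text
t 24.37 pos [0.43   0.2116 0.1934] x [ 0.05   0.999 -0.001] y [ 0.999 -0.05  -0.001] z [-0.001 -0.001 -1.   ] F [ 0.1 -0.2 -0.2] op 0.0457 j [-0.92  0.21  0.44  2.05 -0.11  0.9  -0.46]
shift cm [ 6.29 -0.63 17.13]
turn for toolx yaw -0.002
```

View pics/w24.png

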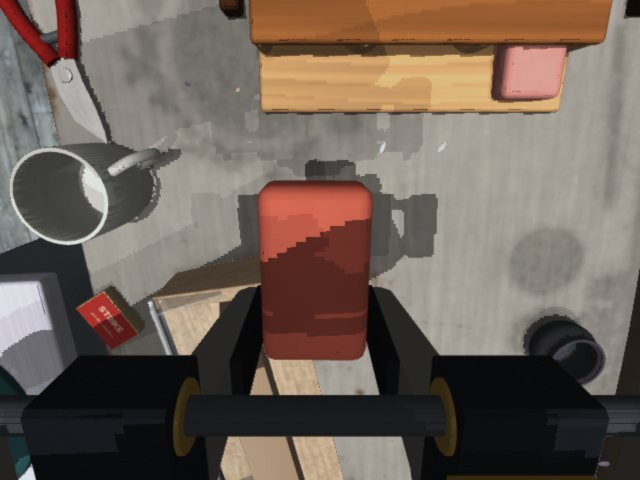

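Call:
carry_out(motion=[[2, -0.3, 2, 0], [4, -0.7, 5, 0], [5.5, -0.75, 8, 0], [5.9, -0.75, 11, 0], [5.9, -0.75, 13.5, 0], [5.9, -0.75, 15.3, 0], [5.9, -0.75, 16.4, 0], [5.9, -0.75, 17, 0], [5.9, -0.75, 17, 0], [5.9, -0.75, 17, 0]])

```text
clock: 25.25
position: [0.4266, 0.2714, 0.0245]
tool_rot: [0.0, 0.725, 0.689, 0.001]
force: [0.0, -1.0, -1.2]
opening: 0.0458
```

```bash
python3 - <<'E'
from h import *
st();snap("wrist","w25");rel([.427,.3308,.0205],1.521)
E
```

```text
t 25.25 pos [0.4266 0.2714 0.0245] x [0.051 0.999 0.001] y [ 0.999 -0.051  0.001] z [ 0.001  0.001 -1.   ] F [ 0.  -1.  -1.2] op 0.0458 j [-0.89  0.53  0.31  2.09 -0.3   0.56 -0.41]
shift cm [ 5.9  -0.26  0.44]
turn for toolx yaw -0.001
```

View pics/w25.png

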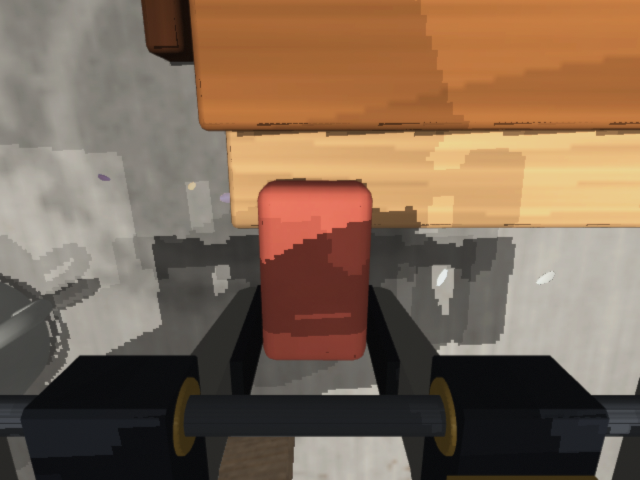

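Call:
carry_out(motion=[[0, 0, 0.2, 0], [0.4, 0, 0.35, 0], [0.9, 0, 0.35, 0], [1.4, 0, 0.35, 0], [1.9, 0, 0.35, 0], [2.4, 0, 0.35, 0], [2.8, 0, 0.35, 0], [2.8, 0, 0.35, 0]])

```text
clock: 25.97
position: [0.4268, 0.301, 0.0203]
tool_rot: [-0.0, 0.724, 0.69, 0.0]
force: [0.3, 0.6, -1.7]
opening: 0.0454
```

```bash
python3 - <<'E'
from h import *
st();snap("wrist","w26");rel([.427,.3308,.0205],1.521)
E
```

```text
t 25.97 pos [0.4268 0.301  0.0203] x [0.049 0.999 0.001] y [ 0.999 -0.049  0.   ] z [ 0.     0.001 -1.   ] F [ 0.3  0.6 -1.7] op 0.0454 j [-0.93  0.56  0.31  2.05 -0.3   0.57 -0.45]
shift cm [ 3.06 -0.12 -0.03]
turn for toolx yaw 0.001
```

View pics/w26.png

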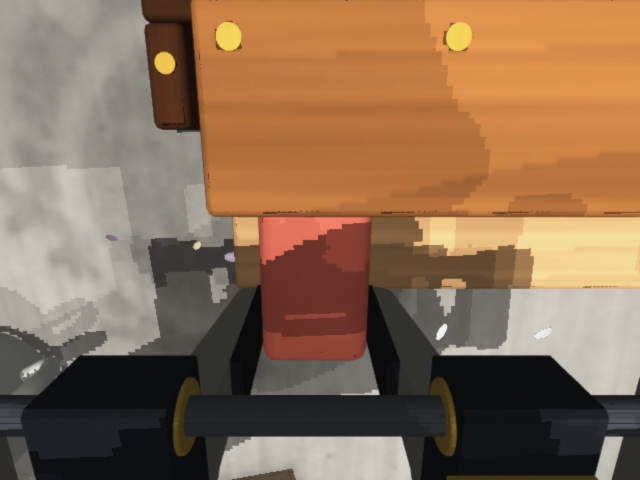

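```bash
python3 - <<'E'
from h import *
Pw=np.load("pics/w26.npz")["P"]; yv=np.array([-.9987,.05,0])
a=onz(Pw,(315,222),.044);b=onz(Pw,(207,214),.057);c=onz(Pw,(237,287),.016)
print(a,b,c,(b-a)@yv,(c-a)@yv)
E
```

```text
[0.43012597 0.34742181 0.044     ] [0.39270171 0.35511085 0.057     ] [0.3907325  0.31057227 0.016     ] 0.03776006030716904 0.03749977934959105
```

Call:
carry_out(motion=[[0.5, 0.05, 0, 0], [1, 0.05, 0, 0], [1.5, 0.05, 0, 0], [2, 0.05, 0, 0], [2.4, 0.05, 0, 0], [2.7, 0.05, 0, 0], [2.9, 0.05, 0, 0], [3, 0.05, 0, 0], [3, 0.05, 0, 0]])

```text
clock: 26.77
position: [0.4288, 0.3297, 0.0203]
tool_rot: [0.0, 0.725, 0.689, 0.0]
force: [0.6, -0.2, -1.8]
opening: 0.046
```

Call:
carry_out(motion=[[0.15, 0, 0, 0], [0.3, 0, 0, 0], [0.45, 0, 0, 0], [0.45, 0, 0, 0]])

```text
clock: 27.1
position: [0.4291, 0.3337, 0.0202]
tool_rot: [0.0, 0.725, 0.689, -0.0]
force: [-0.1, -1.8, -1.8]
opening: 0.0458
```

Call:
carry_out(motion=[[0.15, 0, 0, 0], [0.3, 0, 0, 0], [0.45, 0, 0, 0], [0.6, 0, 0, 0], [0.6, 0, 0, 0]])

```text
clock: 27.52
position: [0.4291, 0.3339, 0.0199]
tool_rot: [0.002, 0.725, 0.688, -0.004]
force: [-1.1, -14.8, 8.3]
opening: 0.0459
```

```bash
python3 - <<'E'
from h import *
st();snap("wrist","w27")
E
```

```text
t 27.52 pos [0.4291 0.3339 0.0199] x [ 0.052  0.999 -0.008] y [ 0.999 -0.052 -0.003] z [-0.003 -0.008 -1.   ] F [ -1.1 -14.8   8.3] op 0.0459 j [-0.97  0.59  0.32  2.   -0.3   0.61 -0.51]
```

View pics/w27.png

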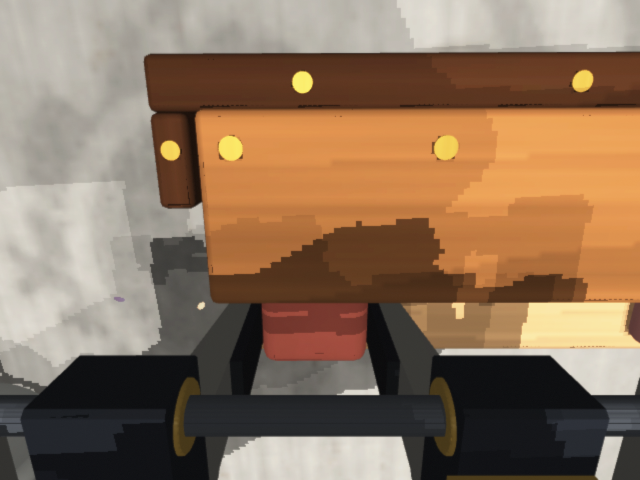

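Call:
carry_out(motion=[[0, 0, 0, 0], [0, 0, 0, 0], [-0.3, 0, 0, 0], [-0.6, 0, 0, 0], [-0.6, 0, 0, 0]], hand=-0.4)

```text
clock: 27.98
position: [0.429, 0.3338, 0.0204]
tool_rot: [-0.0, 0.725, 0.689, 0.0]
force: [0.0, -0.3, -0.4]
opening: 0.0643
```

Call:
carry_out(motion=[[-0.5, 0, -1, 0], [-1, 0, -3, 0], [-2, 0.5, -6, 0], [-3, 2, -9, 0], [-4, 4, -12, 0], [-5, 6, -15, 0], [-5, 8, -18, 0], [-5, 8, -18, 0], [-5, 8, -18, 0], [-5, 8, -18, 0]])

```text
clock: 28.82
position: [0.5055, 0.28, 0.2001]
tool_rot: [-0.0, 0.724, 0.689, -0.0]
force: [-0.6, -0.2, -0.6]
opening: 0.0646
```

```bash
python3 - <<'E'
from h import *
st();snap("wrist","w28");snap("side","s28",(220,100,460,460),1.66)
E
```

```text
t 28.82 pos [0.5055 0.28   0.2001] x [0.05  0.999 0.   ] y [ 0.999 -0.05  -0.001] z [-0.001  0.    -1.   ] F [-0.6 -0.2 -0.6] op 0.0646 j [-0.9   0.37  0.43  1.82 -0.18  0.99 -0.45]
```

View pics/w28.png

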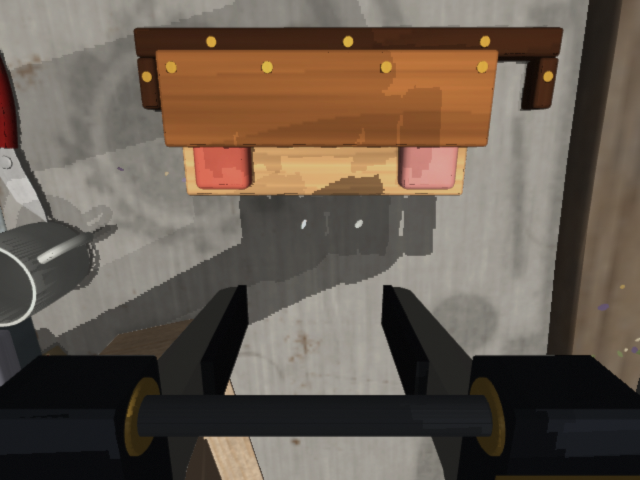

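View pics/s28.png

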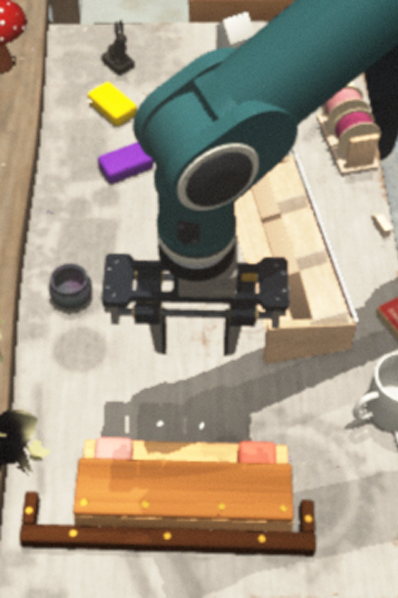

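```bash
python3 - <<'E'
from h import *
f,s=snap("wrist","w29");Pw=P(f,s)
im=f["pixels"][:,:,::-1];cv2.imwrite("pics/w29c.png",cv2.resize(im[15:215,120:580],None,fx=1.7,fy=1.7,interpolation=cv2.INTER_CUBIC))
pins=[]
hsv=cv2.cvtColor(im,cv2.COLOR_BGR2HSV);m=((hsv[...,0]>20)&(hsv[...,0]<32)&(hsv[...,1]>150)&(hsv[...,2]>150)).astype(np.uint8)
n,l,stt,c=cv2.connectedComponentsWithStats(m)
for i in range(1,n):
    if 25<stt[i,4]<200 and c[i][1]<90: print(c[i].round(1),stt[i,4],onz(Pw,c[i],.057 if 55<c[i][1]<72 else .024).round(4))
E
```

```text
[349.1  40.6] 76 [0.5401 0.4274 0.024 ]
[268.1  66.1] 95 [0.4772 0.407  0.057 ]
[387.1  66.6] 50 [0.5647 0.4024 0.057 ]
```

View pics/w29c.png

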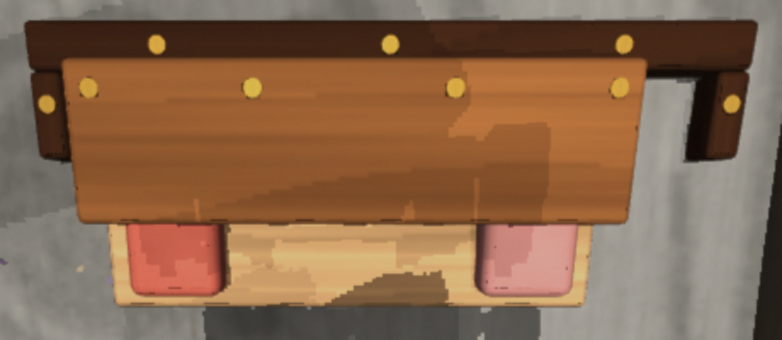

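```bash
python3 - <<'E'
from h import *
Pw=np.load("pics/w29.npz")["P"];u=np.array([.05,.9987,0]);yv=np.array([-.9987,.05,0]);o=np.array([.519,.3604,0])
S=lambda u,v:((u+.5)/1.7-.5+120,(v+.5)/1.7-.5+15)
for n,p in [("red c",(176.5,262)),("pink c",(527,262)),("red end",(176,292)),("pink end",(527,291)),("front",(350,305)),("lip",(350,223))]:
    a=onz(Pw,S(*p),{"f":.014,"l":.055}.get(n[0],.041)); print(n,((a-o)@u*1000).round(1),((a-o)@yv*1000).round(1))
f,s=snap("wrist","tmp")
rel([.635,.03,.17]); rel([.6695,.067,.17])
E
```

```text
red c -31.9 85.4
pink c -31.5 -86.1
red end -46.6 86.6
pink end -45.7 -87.3
front -57.2 -0.5
lip -12.6 1.0
shift cm [-24.35  14.2    2.91]
shift cm [-20.48  17.47   2.9 ]
```

Call:
carry_out(motion=[[-3.2, 2.3, 0, 0], [-6.4, 4.6, 0, 0], [-9.6, 7, 0, 0], [-12.8, 9.3, 0, 0], [-16, 11.7, 0, 0], [-19.2, 14, 0, 0], [-22.4, 16.3, 0, 0], [-24, 17.5, 0, 0], [-24, 17.5, 0, 0], [-24, 17.5, 0, 0]], hand=-1)

```text
clock: 29.85
position: [0.6688, 0.0304, 0.199]
tool_rot: [-0.0, 0.725, 0.688, -0.001]
force: [-0.4, 1.5, -0.0]
opening: 0.0919
```

```bash
python3 - <<'E'
from h import *
st();f,s=snap("wrist","w30");rel([.671,.068,.011],1.521)
E
```

```text
t 29.85 pos [0.6688 0.0304 0.199 ] x [ 0.052  0.999 -0.001] y [ 0.999 -0.052 -0.002] z [-0.002 -0.001 -1.   ] F [-0.4  1.5 -0. ] op 0.0919 j [-0.43  0.54  0.48  1.59 -0.28  1.08  0.07]
shift cm [ 3.56  0.12 18.81]
turn for toolx yaw 0.0
```

View pics/w30.png

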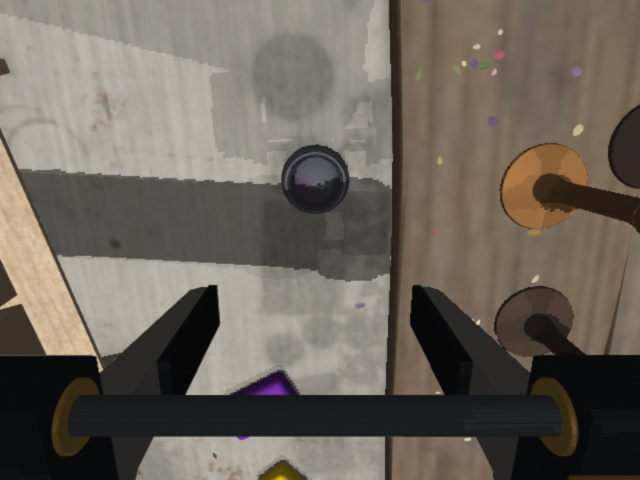

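Call:
carry_out(motion=[[1.8, 0.1, 3, 0], [3.6, 0.1, 6, 0], [3.6, 0.1, 9, 0], [3.6, 0.1, 12, 0], [3.6, 0.1, 15, 0], [3.6, 0.1, 17, 0], [3.6, 0.1, 18.2, 0], [3.6, 0.1, 18.7, 0], [3.6, 0.1, 18.7, 0]])

```text
clock: 30.65
position: [0.6709, 0.0689, 0.0124]
tool_rot: [-0.001, 0.724, 0.69, -0.001]
force: [-3.2, 0.7, -0.8]
opening: 0.0923
```

Call:
carry_out(motion=[[0, 0, 0, 0], [0, 0, 0, 0], [0, 0, 0, 0], [0, 0, 0, 0], [0, 0, 0, 0], [0, 0, 0, 0], [0, 0, 0, 0], [0, 0, 0, 0]], hand=1, force=15)

```text
clock: 31.32
position: [0.6723, 0.0676, 0.0141]
tool_rot: [0.0, 0.725, 0.689, 0.0]
force: [-1.8, -0.3, 6.1]
opening: 0.0586
```

```bash
python3 - <<'E'
from h import *
st();f,s=snap("wrist","w31");u=np.array([.05,.9987]);print(np.array([.519,.3604])+.0225*u);rel([.5201,.3829,.09],1.521)
E
```

```text
t 31.32 pos [0.6723 0.0676 0.0141] x [0.05  0.999 0.   ] y [ 0.999 -0.05   0.001] z [ 0.001  0.    -1.   ] F [-1.8 -0.3  6.1] op 0.0586 j [-0.42  0.77  0.39  1.67 -0.39  0.78  0.1 ]
[0.520125   0.38287075]
shift cm [ 30.73 -16.78  -7.58]
turn for toolx yaw -0.0
```

View pics/w31.png

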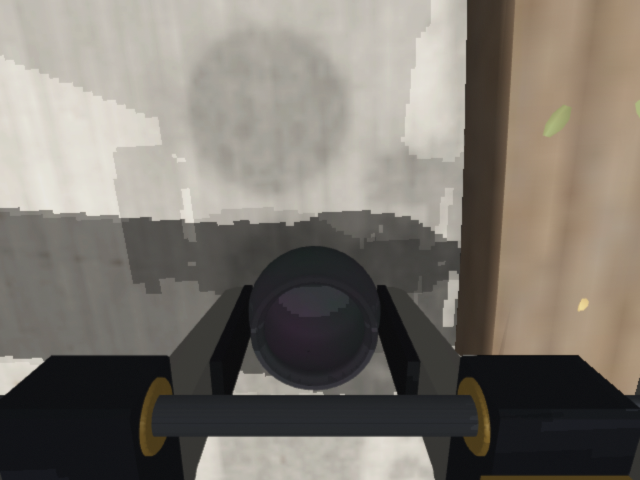

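Call:
carry_out(motion=[[0, 0, -2, 0], [0, 0, -5, 0], [0, 0, -9, 0], [0, 0, -13, 0], [2, -1.1, -15, 0], [5.2, -2.8, -15.5, 0], [8.6, -4.7, -15.5, 0], [12, -6.6, -15.5, 0], [15.4, -8.4, -15.5, 0], [18.8, -10.3, -15.5, 0], [22.2, -12.2, -15.5, 0], [25.6, -14, -15.5, 0]])

```text
clock: 32.37
position: [0.5436, 0.3317, 0.168]
tool_rot: [-0.0, 0.725, 0.689, -0.0]
force: [1.1, -0.5, -1.5]
opening: 0.0586
```

```bash
python3 - <<'E'
from h import *
st();rel([.5201,.3829,.0715],1.521);snap("wrist","w32")
E
```

```text
t 32.37 pos [0.5436 0.3317 0.168 ] x [ 0.05   0.999 -0.   ] y [ 0.999 -0.05  -0.   ] z [-0. -0. -1.] F [ 1.1 -0.5 -1.5] op 0.0586 j [-0.92  0.51  0.44  1.7  -0.25  0.98 -0.44]
shift cm [ 5.   -2.6   9.65]
turn for toolx yaw -0.0
```

View pics/w32.png

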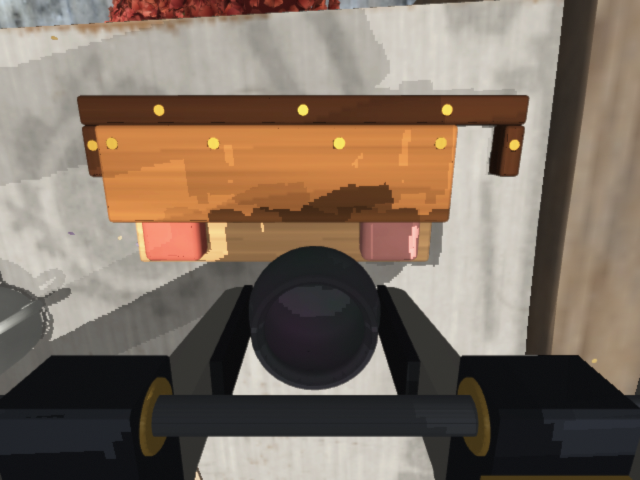

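Call:
carry_out(motion=[[2, -1, 0, 0], [4, -2, 1, 0], [5, -2.6, 3, 0], [5, -2.6, 5.5, 0], [5, -2.6, 7.5, 0], [5, -2.6, 8.5, 0], [5, -2.6, 9, 0], [5, -2.6, 9, 0], [5, -2.6, 9, 0]])

```text
clock: 33.17
position: [0.5224, 0.3814, 0.079]
tool_rot: [0.0, 0.725, 0.689, 0.001]
force: [-0.1, 0.2, -0.6]
opening: 0.0591
```

```bash
python3 - <<'E'
from h import *
st();rel([.5201,.3829,.0715],1.521);snap("wrist","w33")
E
```

```text
t 33.17 pos [0.5224 0.3814 0.079 ] x [0.051 0.999 0.001] y [ 0.999 -0.051  0.001] z [ 0.001  0.001 -1.   ] F [-0.1  0.2 -0.6] op 0.0591 j [-0.96  0.64  0.39  1.73 -0.31  0.84 -0.48]
shift cm [ 0.14 -0.24  0.75]
turn for toolx yaw -0.001
```

View pics/w33.png

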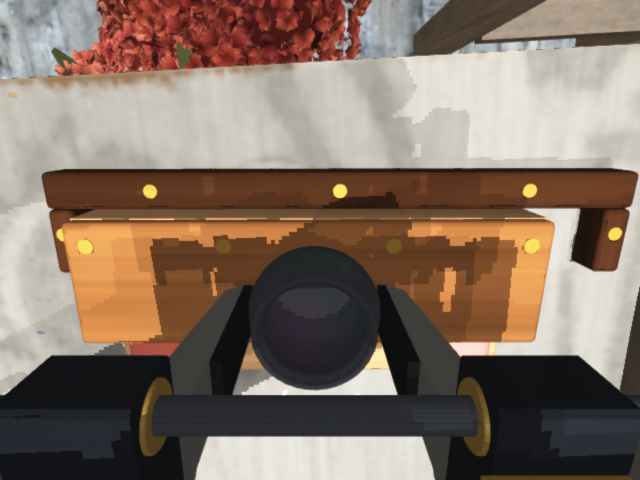

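Call:
carry_out(motion=[[0, 0, 0.2, 0], [0, 0, 0.4, 0], [0, 0, 0.55, 0], [0, 0, 0.65, 0], [0, 0, 0.75, 0], [0, 0, 0.75, 0]])

```text
clock: 33.72
position: [0.5216, 0.3815, 0.0711]
tool_rot: [-0.0, 0.725, 0.689, 0.0]
force: [-0.9, -0.5, 1.7]
opening: 0.0585
```

Call:
carry_out(motion=[[0, 0, 0.1, 0], [0, 0, 0.15, 0], [0, 0, 0.15, 0]])

```text
clock: 33.97
position: [0.5216, 0.3815, 0.071]
tool_rot: [-0.0, 0.725, 0.689, 0.0]
force: [-4.3, -2.8, 10.5]
opening: 0.0587
```

Firm contact with the board. Releasing and rising.

Call:
carry_out(motion=[[0, 0, -0.1, 0], [0, 0, -0.1, 0], [0, 0, -0.1, 0], [0, 0, -0.1, 0], [0, 0, -0.1, 0], [0, 0, -0.1, 0]], hand=-1)

```text
clock: 34.47
position: [0.5215, 0.3814, 0.07]
tool_rot: [0.0, 0.725, 0.689, -0.0]
force: [-1.0, 0.4, 0.6]
opening: 0.0918
```

Call:
carry_out(motion=[[0, 0, -1, 0], [0, 0, -3, 0], [0, 0, -6, 0], [-2, 0, -9, 0], [-5, 0, -12, 0], [-8, 0, -14, 0], [-10, 0, -14, 0], [-10, 0, -14, 0], [-10, 0, -14, 0]])

```text
clock: 35.22
position: [0.517, 0.2808, 0.2116]
tool_rot: [-0.0, 0.725, 0.688, 0.001]
force: [0.1, 0.8, -0.2]
opening: 0.0921
```

```bash
python3 - <<'E'
from h import *
st();snap("wrist","w34");snap("side","s34",(220,310,440,470),3.6);snap("scene","c34",(220,110,380,220),5)
E
```

```text
t 35.22 pos [0.517  0.2808 0.2116] x [0.052 0.999 0.002] y [ 0.999 -0.052  0.001] z [ 0.001  0.002 -1.   ] F [ 0.1  0.8 -0.2] op 0.0921 j [-0.92  0.38  0.47  1.79 -0.2   1.02 -0.42]
```

View pics/w34.png

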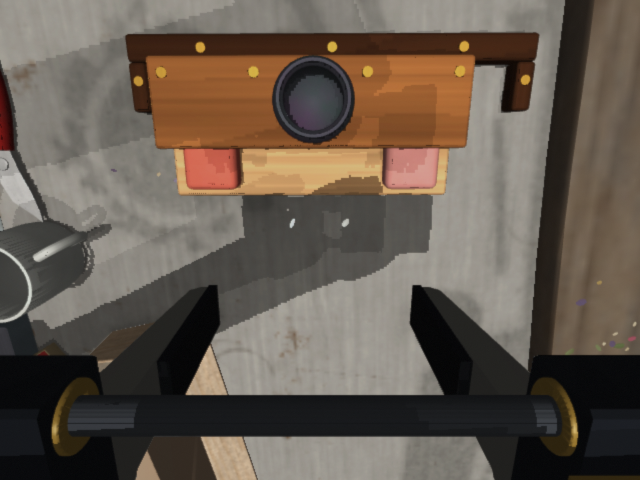

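View pics/s34.png

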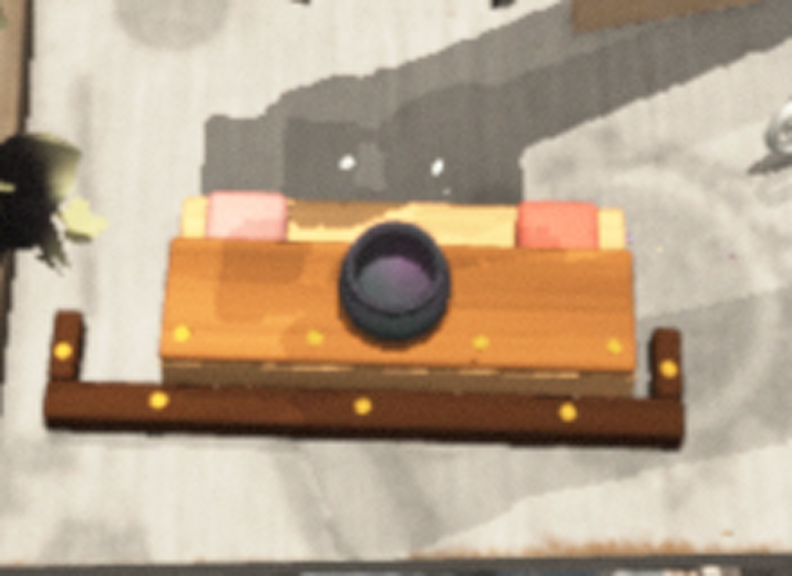

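View pics/c34.png

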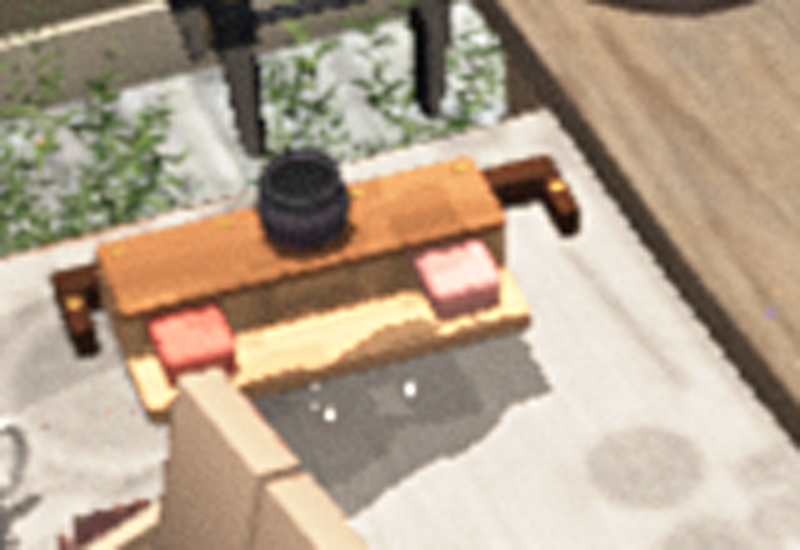

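```bash
python3 - <<'E'
from h import *
Pw=np.load("pics/w34.npz")["P"];Ps=np.load("pics/s34.npz")["P"]
S=lambda u,v:((u+.5)/3.6-.5+220,(v+.5)/3.6-.5+310)
u=np.array([.05,.9987,0]);yv=np.array([-.9987,.05,0]);t=np.array([.519,.3604,.057])+.0225*u
for X in (onz(Pw,(313.5,97.5),.09),onz(Ps,S(395,270),.101),tri(Pw,(313.5,97),Ps,S(395,270))): d=X-t;print(X.round(4),(d@u*1000).round(1),(d@yv*1000).round(1))
for n,p in [("RL",S(634,358)),("RR",S(163,355)),("FR",S(172,239)),("FL",S(632,251))]: print(n,onz(Ps,p,.057).round(4))
E
```

```text
[0.5227 0.3832 0.09  ] 0.5 -2.5
[0.5206 0.3849 0.101 ] 2.1 -0.4
[0.5212 0.383  0.097 ] 0.2 -1.0
RL [0.3947 0.4167 0.057 ]
RR [0.6441 0.4103 0.057 ]
FR [0.6423 0.3436 0.057 ]
FL [0.3904 0.3555 0.057 ]
```

```bash
python3 -c "
from bench import arm
print(arm.job_done())"
```

```text
the job is handed in; nothing more can be done
None
```

I completed the whole job and handed it in at about 35 s of the 210 s. The interface gave no verdict.

**What I did**
- I set the votive aside and pushed the empty rack against the rail with both fingertips until it stopped firmly at 17 N.
- Only two bars were on the table. I slid the pink one into the right pocket and the red one into the left, each until it stopped at the back wall (about 11–15 N).
- The red bar had been knocked about 25 mm from where I first measured it. I found its new position from above before gripping it.
- I then stood the votive on the middle of the top board and withdrew the open gripper clear of everything.

**What the last checks showed**
- **Votive:** it stands upright, within about 3 mm of the board's centre.
- **Bars:** both lie parallel and stand out equally before the overhang. They read 2–3 mm off the pocket centre lines, where 10 mm is allowed. Their visible front edges read 3–4 mm further in than nominal. I put that down to the rounded edges, because both bars had stopped hard at the back.
- **Rack:** it is parallel to the rail within about 0.01 rad. Its back measured between 3.5 mm short of the rail and 2.5 mm past it, depending on which edge I read. That spread is camera error, and the 7 mm limit still holds.
- **House and hare:** the gripper never came within about 20 mm of either by my measurements. I did not re-measure their final positions.

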